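# Stopper the culture flasks, fit their temperature probes and start the logger

## Robot

A 6-joint arm with a two-finger parallel gripper is mounted at the origin on the work surface. World frame = base frame: x ahead of the robot, y to its left, z up, the work surface at z = 0. Lengths are in mm, angles in rad, forces in N, time in s.
With the tool pointing down it reaches from about 325 to 850 mm from the base axis. Payload 15.5 kg.
Tool frame: the origin (TCP) lies between the finger pads; the fingertips stand 25 mm ahead of it and the grasp point (between the pads) lies 6 mm ahead of it (manip.tcp_to_tips is the distance from the TCP to the fingertips, in mm); z points along the fingers, y is the line along which they close (so a half turn about z gives the same grasp; the last joint's range is limited). The gripper opens to 91 mm and grips with 3 to 60 N. Pads are 32 mm wide; open, the fingers measure 118 mm over their backs; the gripper's body (76 mm by 178 mm) begins 60 mm behind the grasp point.
Start: joints at [1.079, 0.494, 1.345, -0, 1.302, -0.096], TCP at [240.962, 576.684, 238.915] pointing down, gripper open.
Joint ranges: [-2.91, 2.91], [-0.82, 2.16], [0.22, 2.67], [-1.22, 4.37], [0.12, 2.79], [-3.08, 3.08]. Speed limits (rad/s): [1.89, 1.89, 2.57, 3.01, 3.01, 3.01].

## Interface

Orientations are given as a 3x3 rotation matrix whose columns are the frame's x, y, z axes.
In Python, from station import manip gives the robot as it stands.
- The arm moves only by the shell command python3 -m inch 'ROWS' [OPENING] [FORCE]. ROWS is JSON, a list that holds one entry, the list of rows, each a list of 4 numbers: the shift along the tool's x, y, z in m, then the turn about the tool's z in degrees. A call has 1 to 8 rows; each row is the pose to reach, as a shift and turn from the pose commanded when the call began, along the tool's axes at that moment; what a row does not reach only later rows make up. A row lasts 1/10 s, in which the tool goes at most 50 mm and 8.59 degrees, less where a joint would pass 70% of its speed; a pose out of reach is approached as far as the arm can. A call with a gripper value outside its range is refused whole. OPENING is the finger opening in m, from 0 to 0.0912, set as the call begins (- or left out, the last holds). The fingers move at their own pace and stop on an object; FORCE is the grip in N (left out, the last holds). Time passes only in rows, so rows that repeat a pose let the fingers close. It gives the time, the measured TCP pose, the force, the opening and the grip force at its end, in the units of the state.
- manip.sense(): the state, without advancing time (a new reading comes with each control period).
- manip.camera(name): name is "side" or "top"; returns (picture, depth): 480x640x3 uint8, red, green, blue; 480x640 float32, mm along the optical axis (not along the pixel's ray), 0 where there is no reading.
- manip.get_calibration(name): a dict with "intrinsics" (3x3 intrinsics, pixels), "eye" and "rotation" of the camera in the world. Camera axes: x right, y down, z forward; pixel columns grow to the right and rows downward; lengths in mm; the calibration is good to about 2 mm. A picture is of the moment at which its call begins. get_calibration takes no time and is no camera call.
- manip.job_done(): hands the job in; it is judged then, once.
The state is a dict: "time_s": time; "joints": joint angles; "dq": joint speeds; "joint_torque": joint torques, N m; "position": TCP position; "tool_rot": TCP orientation; "wrist_force": force on the tool from outside, world axes, zero at the start; "ft_torque": the same for the moment, N m; "opening": finger opening in mm; "finger_force": force on a finger pad.
Only numpy, scipy, OpenCV 4.12 (cv2) and the standard library are available. Lean on these libraries where they do the work, as an engineer would, in place of code of your own. Each camera call takes 0.05 s, during which the arm holds its last target. There are 200 camera calls.

## Task

Get the yeast experiment ready: set into every flask on the bench the stopper of its own colour, gently and straight, until its head sits fully home on the rim, and slide the probe of the same colour down through that stopper's hole until its head rests on the stopper. When all the flasks are fitted and let go of, press the green start button on the data logger right down. Leave spare stoppers and probes in their racks, keep the flasks upright and do not disturb the Petri dish or the beaker.

Things in the scene. Friction and masses are not known exactly. Their poses are not given: they have to be found in the camera images.
- flask_red: glass conical flask with a red plastic band round its lower body and a red collar round its neck, loose, standing on the bench (may be absent). 90 mm tall, foot 80 mm across, neck 47 mm outside; the bore of the neck is round, 39 mm across. Origin: centre of the underside; z: up out of the mouth. 0.22 kg
- mouth_red (a point): centre of the mouth of the red flask, in the plane of its rim (90 mm above the flask's origin)
- stopper_red: red rigid tapered stopper, 48 mm tall, 0.06 kg. Lower 22 mm: taper, 33 mm across at the foot, 36 mm under the head; then a round head 46 mm across, 26 mm tall, whose underside seats on the flask's rim (origin then 68 mm above the flask's). A 13 mm bore runs right through along z. Origin: centre of the small end; z: to the head. Starts upright in the stopper rack, head resting on its top
- probe_red: wireless temperature probe, 111 mm long, 0.06 kg: steel rod 10 mm across, 75 mm long, pointed, under a round red head 22 mm across, 36 mm tall. Origin: tip of the rod; z: to the head. Home in a stopper, the head's underside rests on the stopper's top. Starts upright in the probe rack, head resting on its top
- flask_yellow: glass conical flask with a yellow plastic band round its lower body and a yellow collar round its neck, loose, standing on the bench (may be absent). 90 mm tall, foot 80 mm across, neck 47 mm outside; the bore of the neck is round, 39 mm across. Origin: centre of the underside; z: up out of the mouth. 0.22 kg
- mouth_yellow (a point): centre of the mouth of the yellow flask, in the plane of its rim (90 mm above the flask's origin)
- stopper_yellow: yellow rigid tapered stopper, 48 mm tall, 0.06 kg. Lower 22 mm: taper, 33 mm across at the foot, 36 mm under the head; then a round head 46 mm across, 26 mm tall, whose underside seats on the flask's rim (origin then 68 mm above the flask's). A 13 mm bore runs right through along z. Origin: centre of the small end; z: to the head. Starts upright in the stopper rack, head resting on its top
- probe_yellow: wireless temperature probe, 111 mm long, 0.06 kg: steel rod 10 mm across, 75 mm long, pointed, under a round yellow head 22 mm across, 36 mm tall. Origin: tip of the rod; z: to the head. Home in a stopper, the head's underside rests on the stopper's top. Starts upright in the probe rack, head resting on its top
- flask_green: glass conical flask with a green plastic band round its lower body and a green collar round its neck, loose, standing on the bench (may be absent). 90 mm tall, foot 80 mm across, neck 47 mm outside; the bore of the neck is round, 39 mm across. Origin: centre of the underside; z: up out of the mouth. 0.22 kg
- mouth_green (a point): centre of the mouth of the green flask, in the plane of its rim (90 mm above the flask's origin)
- stopper_green: green rigid tapered stopper, 48 mm tall, 0.06 kg. Lower 22 mm: taper, 33 mm across at the foot, 36 mm under the head; then a round head 46 mm across, 26 mm tall, whose underside seats on the flask's rim (origin then 68 mm above the flask's). A 13 mm bore runs right through along z. Origin: centre of the small end; z: to the head. Starts upright in the stopper rack, head resting on its top
- probe_green: wireless temperature probe, 111 mm long, 0.06 kg: steel rod 10 mm across, 75 mm long, pointed, under a round green head 22 mm across, 36 mm tall. Origin: tip of the rod; z: to the head. Home in a stopper, the head's underside rests on the stopper's top. Starts upright in the probe rack, head resting on its top
- flask_blue: glass conical flask with a blue plastic band round its lower body and a blue collar round its neck, loose, standing on the bench (may be absent). 90 mm tall, foot 80 mm across, neck 47 mm outside; the bore of the neck is round, 39 mm across. Origin: centre of the underside; z: up out of the mouth. 0.22 kg
- mouth_blue (a point): centre of the mouth of the blue flask, in the plane of its rim (90 mm above the flask's origin)
- stopper_blue: blue rigid tapered stopper, 48 mm tall, 0.06 kg. Lower 22 mm: taper, 33 mm across at the foot, 36 mm under the head; then a round head 46 mm across, 26 mm tall, whose underside seats on the flask's rim (origin then 68 mm above the flask's). A 13 mm bore runs right through along z. Origin: centre of the small end; z: to the head. Starts upright in the stopper rack, head resting on its top
- probe_blue: wireless temperature probe, 111 mm long, 0.06 kg: steel rod 10 mm across, 75 mm long, pointed, under a round blue head 22 mm across, 36 mm tall. Origin: tip of the rod; z: to the head. Home in a stopper, the head's underside rests on the stopper's top. Starts upright in the probe rack, head resting on its top
- stopper_rack: fixed oak block 70 x 320 mm, 45 mm high, with four holes in a row along its y axis at 78 mm spacing, holding the stoppers. Origin: centre of the underside
- probe_rack: fixed white block 124 x 124 mm, 85 mm high, with four holes in a square at 70 mm spacing, holding the probes. Origin: centre of the underside. Stands to the left or to the right of the flasks
- start_button (a joint): travel of the data logger's green start button: 0 = up, 0.006 m = fully down; springs back; about 5 N presses it fully down
- start_button_top (a point): centre of the top face of the green start button (30 mm across, about 58 mm above the bench, facing up) on the grey data logger, a fixed box 110 x 130 mm, 40 mm high, that stands on the other side of the flasks from the probe rack
- petri_dish: bystander: closed Petri dish, 75 mm across, 15 mm high, loose, beyond the flasks. Origin: centre of the underside
- beaker: bystander: empty glass beaker, 70 mm across, 90 mm tall, loose, beyond the flasks. Origin: centre of the underside
Not all that is in view belongs to the job. What is shaped like the stopper_red but brown or purple is not meant.

How it is judged:
By the outcome, as a careful person would: the job done as asked, in the order asked, and still so for the second after the job is handed in, with the robot touching nothing.
Of flask_red, flask_yellow, flask_green, flask_blue only 3 to 4 are there at a start; the rules pass over those that are not, and their reading is None.
At some moment in a run one of flask_red, flask_yellow, flask_green, flask_blue may be knocked a few centimetres aside while the robot is not near it.
It also fails if it takes over 210 s, if anything falls off the work surface, if the arm or the gripper's body presses on something with over 40 N, if the wrist force passes 120 N, or if a joint passes its speed limit or range.

## Working session

There is one attempt and no reset: what is moved stays moved. The work goes in short steps, Python scripts to look and compute and a shell command to move; the robot and the scene stay as the last step left them, time stands still between calls to the robot, and variables do not carry over. Pictures are saved under pics/ and viewed, at most 14 in all, crops included, and the job is handed in when it is done.

```bash
ls; mkdir -p pics; python3 - <<'E'
from station import manip
import cv2,numpy as np
for n in("top","side"):
    p,d=manip.camera(n); cv2.imwrite(f"pics/{n}0.png",p[...,::-1]); np.savez(f"{n}0.npz",p=p,d=d)
    c=manip.get_calibration(n); print(n,c)
s=manip.sense(); print(s["time_s"],s["position"],s["tool_rot"],s["opening"])
E
```

```text
pics
top {'intrinsics': array([[503.65299972,   0.        , 323.92609148],
       [  0.        , 503.65299972, 247.54337412],
       [  0.        ,   0.        ,   1.        ]]), 'eye': array([ 509.54314737,   24.74864628, 1156.94238564]), 'rotation': array([[-0.0099832 , -0.99779885,  0.06555757],
       [-0.99986034,  0.00908208, -0.0140292 ],
       [ 0.01340292, -0.06568847, -0.99775016]])}
side {'intrinsics': array([[442.01593093,   0.        , 317.71218228],
       [  0.        , 442.01593093, 240.85326796],
       [  0.        ,   0.        ,   1.        ]]), 'eye': array([345.88756328, 622.1634212 , 709.2971944 ]), 'rotation': array([[-0.9390864 , -0.2358298 ,  0.25000206],
       [-0.34366141,  0.65214677, -0.67572289],
       [-0.00368244, -0.72047824, -0.69346777]])}
0.1 [240.8259688  576.44259199 238.41231705] [[-9.22674049e-01  3.85580562e-01 -4.79581942e-04]
 [ 3.85580848e-01  9.22673613e-01 -9.01607145e-04]
 [ 9.48554142e-05 -1.01680713e-03 -9.99999479e-01]] 91.33848583368554
```

View pics/top0.png

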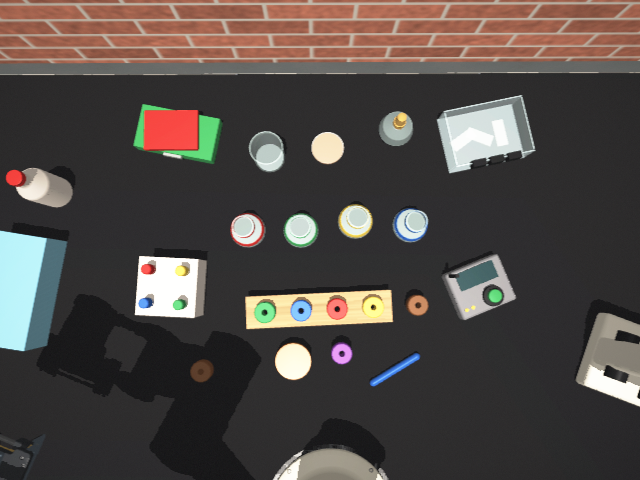

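View pics/side0.png

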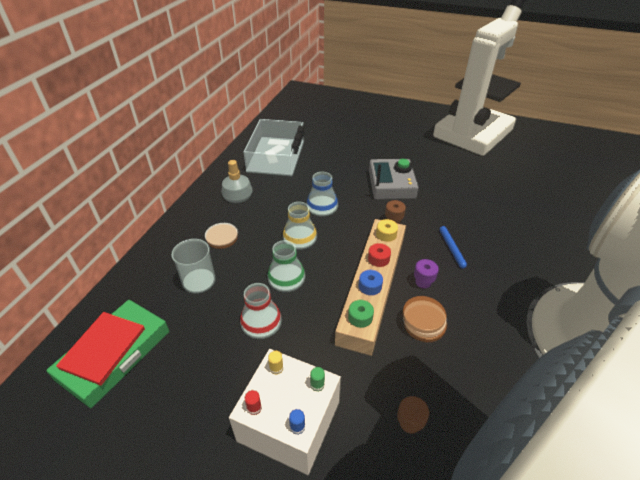

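Top view: flasks are red (247,230), green (301,230), yellow (356,220) and blue (410,224), so all four are present. Stoppers in the rack are green (264,312), blue (301,311), red (337,309) and yellow (373,307). Probes are red (148,269), yellow (181,271), blue (145,303) and green (180,305). The button is at (495,296). The brown and purple stoppers at (418,305), (342,353) and (202,371) are outside the rack and are decoys. Next I'll measure with both cameras.

```bash
cat > h.py <<'E'
import cv2,numpy as np
from station import manip
from scipy.optimize import least_squares
H={'red':[(0,6),(174,180)],'yellow':[(18,32)],'green':[(50,85)],'blue':[(100,125)]}
def mask(p,c,smin=90):
    h=cv2.cvtColor(p,cv2.COLOR_RGB2HSV); m=0
    for a,b in H[c]: m=m|cv2.inRange(h,(a,smin,40),(b,255,255))
    return m>0
def cloud(n,p,d):
    c=manip.get_calibration(n);K=c['intrinsics'];v,u=np.mgrid[:480,:640]
    r=np.stack([(u-K[0,2])/K[0,0],(v-K[1,2])/K[1,1],np.ones(u.shape)],-1)*d[...,None]
    return r@c['rotation'].T+c['eye']
def proj(n,X):
    c=manip.get_calibration(n);q=(np.atleast_2d(X)-c['eye'])@c['rotation'];q=q@c['intrinsics'].T
    return q[:,:2]/q[:,2:]
def look():
    return {n:(lambda pd:(pd[0],cloud(n,*pd)))(manip.camera(n)) for n in('top','side')}
def circ(P,r):
    f=lambda q:np.hypot(P[:,0]-q[0],P[:,1]-q[1])-r
    return least_squares(f,P[:,:2].mean(0),loss='soft_l1',f_scale=1).x
def blobs(I,n,c,zlo,zhi,box,smin=90):
    p,X=I[n]; m=mask(p,c,smin)&(X[...,2]>zlo)&(X[...,2]<zhi)&(X[...,0]>box[0])&(X[...,0]<box[1])&(X[...,1]>box[2])&(X[...,1]<box[3])
    k,l,s,_=cv2.connectedComponentsWithStats(m.astype('uint8'))
    return [(X[l==i],np.argwhere(l==i)[:,::-1].mean(0)) for i in range(1,k) if s[i,4]>12]
E
python3 - <<'E'
from h import *
I={}
for n in('top','side'):
    z=np.load(n+'0.npz'); I[n]=(z['p'],cloud(n,z['p'],z['d']))
for name,box,zl,zh in(('flask',(480,640,-250,250),60,110),('stop',(330,470,-150,250),35,90),('probe',(330,520,250,480),80,140),('button',(330,520,-450,-250),40,75)):
  for c in H:
    for n in I:
      for P,uv in blobs(I,n,c,zl,zh,box):
        t=P[P[:,2]>np.percentile(P[:,2],90)-3]
        print(name,c,n,len(P),uv.round(),'mean',P.mean(0).round(1),'z',np.percentile(P[:,2],[2,50,98]).round(1),'xr',np.percentile(P[:,0],[1,99]).round(),'yr',np.percentile(P[:,1],[1,99]).round(),'circ47',circ(P,23.5).round(1) if name=='flask' else '', 'top',((t.max(0)+t.min(0))/2).round(1))
E
```

```text
flask red top 14 [247. 235.] mean [608.6 174.1  74.5] z [64.3 75.2 81. ] xr [604. 618.] yr [162. 187.] circ47 [627.9 184.1] top [606.6 178.7  79.3]
flask red side 117 [259. 305.] mean [616.6 196.9  75.6] z [67.1 75.8 82.9] xr [603. 639.] yr [173. 206.] circ47 [627.9 182.2] top [621.3 190.8  81.9]
flask yellow side 59 [303. 219.] mean [629.2 -50.   75.1] z [67.9 75.  82.6] xr [622. 639.] yr [-65. -41.] circ47 [645.6 -64.2] top [630.2 -53.2  81. ]
flask green side 74 [285. 260.] mean [616.2  77.6  74.7] z [69.7 74.9 79.5] xr [602. 639.] yr [60. 85.] circ47 [625.9  60.7] top [620.5  71.6  77.8]
flask blue top 18 [409. 228.] mean [ 620.3 -174.6   77.5] z [72.  76.8 82. ] xr [613. 633.] yr [-190. -165.] circ47 [ 636.1 -188.6] top [ 624.  -173.    80.5]
flask blue side 62 [324. 187.] mean [ 623.2 -173.6   74.7] z [66.6 74.6 81.5] xr [612. 639.] yr [-194. -164.] circ47 [ 635.7 -189.5] top [ 625.4 -178.7   80. ]
stop red top 323 [337. 309.] mean [449.4 -16.9  69.5] z [44.6 70.8 75. ] xr [429. 470.] yr [-37.   4.] circ47  top [448.6 -16.1  73.1]
stop red side 423 [379. 255.] mean [446.9  -8.8
[... 2586 characters left out ...]
 229 [317. 377.] mean [461.6 314.8 116.4] z [ 98.4 120.6 123.7] xr [453. 471.] yr [302. 322.] circ47  top [462.4 311.4 122. ]
probe blue top 115 [145. 303.] mean [468.3 377.5 115.6] z [ 94.5 119.3 123.8] xr [459. 478.] yr [370. 388.] circ47  top [468.8 379.5 122.3]
probe blue side 270 [297. 420.] mean [465.9 384.6 116.1] z [ 96.9 120.5 123.3] xr [457. 476.] yr [373. 392.] circ47  top [466.7 382.2 122.3]
button green top 165 [495. 295.] mean [ 473.6 -361.6   60.4] z [50.2 61.  65.3] xr [459. 488.] yr [-381. -347.] circ47  top [ 473.6 -361.3   63.7]
button green side 86 [403. 163.] mean [ 471.1 -357.4   61. ] z [53.9 62.5 65.6] xr [458. 485.] yr [-374. -346.] circ47  top [ 472.6 -360.1   64.4]
```

```bash
python3 - <<'E'
from h import *
I={}
for n in('top','side'):
    z=np.load(n+'0.npz'); I[n]=(z['p'],cloud(n,z['p'],z['d']))
for c in H:
    for n in I:
      for P,uv in blobs(I,n,c,66,86,(560,700,-250,250),70):
        f=lambda q:np.hypot(P[:,0]-q[0],P[:,1]-q[1])-q[2]
        r=least_squares(f,[P[:,0].mean()+10,P[:,1].mean(),23.5],loss='soft_l1')
        print('flask',c,n,len(P),uv.round(),'z',np.percentile(P[:,2],[2,98]).round(),'xr',np.percentile(P[:,0],[1,99]).round(),'yr',np.percentile(P[:,1],[1,99]).round(),'free',r.x.round(1),'fix23.5',circ(P,23.5).round(1),'rms',np.sqrt((r.fun**2).mean()).round(2))
for c in H:
  for name,box,zl,zh,R in(('stop',(410,490,-150,180),52,66,23),('probe',(420,570,270,430),92,116,11)):
    for n in I:
      for P,uv in blobs(I,n,c,zl,zh+20,box):
        t=P[P[:,2]>zh-1]; w=P[(P[:,2]<zh)]
        e=cv2.minEnclosingCircle(t[:,:2].astype('float32')) if len(t)>9 else None
        print(name,c,n,len(P),uv.round(),'ztop',np.median(t[:,2]).round(1) if len(t) else '','enc',np.round(e[0],1),round(e[1],1),'wall',circ(w,R).round(1) if len(w)>8 else '',len(w))
E
python3 -c "
import cv2
t=cv2.imread('pics/top0.png');a=cv2.resize(t[195:335,120:440],None,fx=2.4,fy=2.4,interpolation=cv2.INTER_CUBIC)
cv2.imwrite('pics/crop1.png',a)"
```

```text
flask red top 13 [246. 236.] z [68. 81.] xr [604. 612.] yr [167. 189.] free [627.6 184.1  23.2] fix23.5 [627.8 184.2] rms 0.18
flask red side 135 [258. 305.] z [67. 83.] xr [604. 646.] yr [173. 206.] free [627.9 182.2  23.4] fix23.5 [627.9 182.1] rms 0.74
flask yellow top 16 [354. 227.] z [69. 84.] xr [622. 632.] yr [-70. -43.] free [646.2 -62.5  23.7] fix23.5 [646.  -62.4] rms 0.35
flask yellow side 28 [300. 208.] z [73. 82.] xr [632. 661.] yr [-85. -73.] free [  26804.3 -250018.7  251301.8] fix23.5 [644.9 -59.8] rms 2.96
flask yellow side 105 [298. 219.] z [68. 83.] xr [622. 664.] yr [-65. -39.] free [645.5 -63.5  23.1] fix23.5 [645.7 -63.9] rms 1.05
flask green side 98 [285. 260.] z [69. 82.] xr [602. 642.] yr [59. 85.] free [626.   60.5  23.7] fix23.5 [625.9  60.7] rms 0.8
flask blue top 24 [409. 228.] z [69. 85.] xr [613. 639.] yr [-190. -165.] free [ 636.3 -188.8   23.7] fix23.5 [ 636.1 -188.6] rms 0.39
flask blue side 93 [322. 186.] z [68. 82.] xr [612. 656.] yr [-193. -164.] free [ 635.4 -189.2   23.1] fix23.5 [ 635.5 -189.7] rms 1.07
stop red top 314 [337. 308.] ztop 70.9 en
[... 656 characters left out ...]
11
stop green top 331 [265. 312.] ztop 71.0 enc [443.8 139.2] 22.3 wall [431.9 127.1] 21
stop green side 514 [361. 312.] ztop 71.7 enc [442.3 140.6] 22.0 wall [443.2 138.5] 121
probe green top 101 [179. 304.] ztop 120.7 enc [463.9 310.4] 10.0 wall [463.3 312.1] 25
probe green side 229 [317. 377.] ztop 121.6 enc [462.3 311.9] 10.8 wall [463.9 310.2] 74
stop blue top 313 [301. 310.] ztop 71.0 enc [446.9  61.3] 22.3 wall [445.2  38.7] 10
stop blue side 443 [370. 281.] ztop 71.8 enc [445.1  63.2] 22.2 wall [446.1  60.5] 123
probe blue top 115 [145. 303.] ztop 120.6 enc [467.8 379.6] 10.2 wall [467.9 382.1] 37
probe blue side 270 [297. 420.] ztop 121.3 enc [467.3 382.1] 10.1 wall [468.1 380.2] 89
```

View pics/crop1.png

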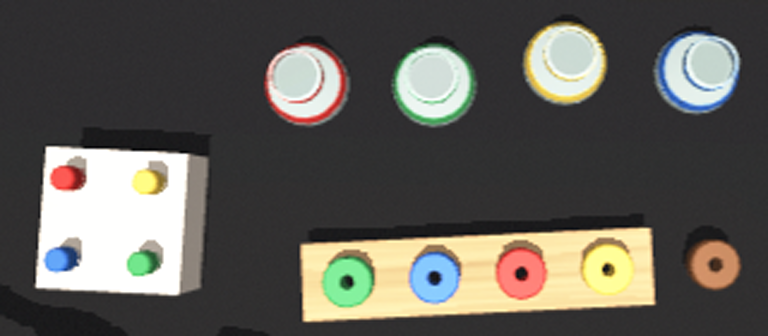

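The crop confirms the layout: the rack order is green, blue, red, yellow, the loose brown stopper stays out, and the probe rack has red, yellow, blue and green at its corners. Stopper tops measured about 71 mm, probe tops about 121 mm and collars about 67–85 mm, all as expected. First I'll align the tool over the green stopper.

```bash
python3 -m inch '[[[-0.356,-0.325,0.1,67.3],[-0.356,-0.325,0.1,67.3],[-0.356,-0.325,0.1,67.3],[-0.356,-0.325,0.1,67.3],[-0.356,-0.325,0.1,67.3],[-0.356,-0.325,0.1,67.3],[-0.356,-0.325,0.1,67.3],[-0.356,-0.325,0.1,67.3]]]' 0.075 20
python3 - <<'E'
from station import manip
import numpy as np
s=manip.sense();R=s['tool_rot'];d=R.T@(np.array([443.5,139,140])-s['position']);print('shift mm',d.round(1),'turn',np.degrees(np.arctan2((R.T@[0,1,0])[1],(R.T@[0,1,0])[0])).round(2),s['joints'])
E
```

```text
time_s: 0.9
position: [406.4, 219.7, 157.3]
tool_rot: [[0.006, 1.0, 0.0], [1.0, -0.006, 0.0], [0.0, 0.0, -1.0]]
wrist_force: [1.2, 0.6, 0.1]
opening: 74.9
finger_force: 0.0
shift mm [-80.5  37.5  17.3] turn -0.32 [ 3.66182799e-01  3.81380681e-01  1.83539334e+00 -7.68206587e-06
  9.24679918e-01  3.71689493e-01]
```

```bash
python3 -m inch '[[[-0.08,0.038,0.02,-0.3],[-0.08,0.038,0.02,-0.3],[-0.08,0.038,0.02,-0.3],[-0.08,0.038,0.02,-0.3]]]'; python3 -m inch '[[[0,0,0,0],[0,0,0,0]]]'
```

```text
time_s: 1.3
position: [444.1, 140.8, 137.4]
tool_rot: [[-0.003, 1.0, -0.001], [1.0, 0.003, -0.0], [-0.0, -0.001, -1.0]]
wrist_force: [-0.3, 0.1, -0.1]
opening: 75.1
finger_force: 0.0
time_s: 1.5
position: [443.7, 142.5, 137.9]
tool_rot: [[-0.007, 1.0, 0.0], [1.0, 0.007, 0.0], [0.0, 0.0, -1.0]]
wrist_force: [0.1, 0.1, -0.2]
opening: 74.4
finger_force: 0.0
```

```bash
python3 -m inch '[[[-0.0035,0,0.02,0.4],[-0.0035,0,0.04,0.4],[-0.0035,0,0.055,0.4],[-0.0035,0,0.064,0.4],[-0.0035,0,0.064,0.4],[-0.0035,0,0.064,0.4]]]'; python3 -m inch '[[[0,0,0,0],[0,0,0,0],[0,0,0,0],[0,0,0,0],[0,0,0,0]]]' 0.03 20
```

```text
time_s: 2.1
position: [444.1, 138.4, 74.1]
tool_rot: [[0.001, 1.0, 0.0], [1.0, -0.001, 0.0], [0.0, 0.0, -1.0]]
wrist_force: [0.3, 0.1, -0.1]
opening: 75.0
finger_force: 0.0
time_s: 2.6
position: [444.2, 138.0, 73.9]
tool_rot: [[0.001, 1.0, 0.0], [1.0, -0.001, 0.0], [0.0, 0.0, -1.0]]
wrist_force: [-0.5, -0.9, 5.0]
opening: 45.9
finger_force: 20.0
```

```bash
python3 -m inch '[[[0,0,-0.02,0],[0,0,-0.05,0],[0,0,-0.09,0],[-0.03,0.07,-0.106,0],[-0.055,0.12,-0.106,0],[-0.076,0.165,-0.106,0],[-0.0775,0.18,-0.106,0],[-0.0775,0.182,-0.106,0]]]'; python3 -m inch '[[[0,0,0,0],[0,0,0,0]]]'
cat > m.py <<'E'
from h import *
import sys
c=sys.argv[1]; what=sys.argv[2]
p0=manip.sense()['position']; I=look(); s=manip.sense();p=s['position']; print('t',s['time_s'],'tcp',p.round(1),'F',s['wrist_force'].round(1),'open',round(s['opening'],1))
def fl(c):
    for n in I:
        for P,uv in blobs(I,n,c,66,84,(540,720,-280,280),70):
            if len(P)>12: print('flask',c,n,len(P),circ(P,23.5).round(1),'yr',np.ptp(P[:,1]).round())
for k in H if what=='all' else [c]: fl(k)
if what!='all':
    # held/placed object near tcp: stopper R=23 or probe R=11
    R,zt,h=(23,-3,26) if what=='s' else (11,7,36)
    b=(p[0]-45,p[0]+45,p[1]-45,p[1]+45)
    for n in I:
        Q=[q for q,_ in blobs(I,n,c,max(p[2]+zt-h+2,86),p[2]+zt+6,b)]
        if Q:
            Q=np.vstack(Q); w=Q[Q[:,2]<p[2]+zt-3]
            print('held',n,len(Q),'z',np.percentile(Q[:,2],[2,98]).round(1),'wall',circ(w,R).round(1) if len(w)>8 else '',len(w),'xr',np.ptp(Q[:,0]).round(),'yr',np.ptp(Q[:,1]).round())
for n in I: cv2.imwrite(f'pics/last_{n}.png',I[n][0][...,::-1])
E
python3 m.py green s
```

```text
time_s: 3.4
position: [630.8, 57.9, 179.6]
tool_rot: [[0.004, 1.0, 0.003], [1.0, -0.004, -0.001], [-0.0, 0.003, -1.0]]
wrist_force: [-0.1, 0.5, -0.9]
opening: 45.8
finger_force: 20.0
time_s: 3.6
position: [624.7, 60.6, 179.3]
tool_rot: [[0.001, 1.0, -0.002], [1.0, -0.001, 0.0], [0.0, -0.002, -1.0]]
wrist_force: [-0.3, -0.3, -0.6]
opening: 46.5
finger_force: 20.0
t 3.7 tcp [624.8  60.9 179.7] F [-0.6 -0.2 -0.9] open 46.3
flask green side 87 [626.   61.1] yr 27.0
held side 437 z [153.8 179.3] wall [622.8  60.9] 178 xr 43.0 yr 44.0
```

View pics/last_side.png

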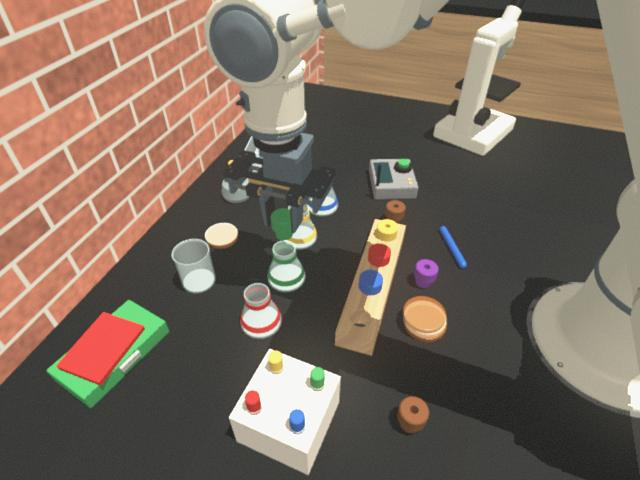

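The picture shows the green stopper upright in the fingers at (283,222), above the green flask at (285,262). I'll correct by about 2 mm in x and lower it.

```bash
python3 -m inch '[[[0,0.002,0.01,0],[0,0.002,0.025,0],[0,0.002,0.035,0],[0,0.002,0.039,0],[0,0.002,0.043,0],[0,0.002,0.046,0],[0,0.002,0.049,0],[0,0.002,0.049,0]]]'; python3 m.py green s
```

```text
time_s: 4.5
position: [627.9, 60.3, 130.5]
tool_rot: [[0.001, 1.0, -0.0], [1.0, -0.001, 0.0], [0.0, -0.0, -1.0]]
wrist_force: [-0.4, -0.1, -0.0]
opening: 45.9
finger_force: 20.0
t 4.6 tcp [628.1  60.3 130.9] F [ 0.5 -0.8 -1. ] open 45.9
flask green side 88 [626.1  61.2] yr 28.0
held side 404 z [105.4 130.5] wall [626.3  60.4] 158 xr 41.0 yr 44.0
```

```bash
python3 -m inch '[[[0.0005,0,0.003,0],[0.0005,0,0.006,0],[0.0005,0,0.008,0],[0.0005,0,0.0095,0],[0.0005,0,0.011,0],[0.0005,0,0.0115,0],[0.0005,0,0.0115,0],[0.0005,0,0.0115,0]]]'
```

```text
time_s: 5.4
position: [628.0, 60.8, 119.3]
tool_rot: [[0.001, 1.0, 0.0], [1.0, -0.001, -0.0], [-0.0, 0.0, -1.0]]
wrist_force: [-0.1, -0.1, -0.2]
opening: 46.1
finger_force: 20.0
```

```bash
python3 -m inch '[[[0,0,0.0005,0],[0,0,0.0005,0],[0,0,0.001,0],[0,0,0.001,0]]]';python3 -m inch '[[[0,0,0.0005,0],[0,0,0.0005,0],[0,0,0.001,0],[0,0,0.001,0]]]'
```

```text
time_s: 5.8
position: [628.1, 60.8, 118.9]
tool_rot: [[0.001, 1.0, 0.001], [1.0, -0.001, -0.0], [-0.0, 0.001, -1.0]]
wrist_force: [-3.4, -0.2, 10.2]
opening: 45.8
finger_force: 20.0
time_s: 6.2
position: [628.2, 60.8, 118.7]
tool_rot: [[0.001, 1.0, 0.001], [1.0, -0.001, -0.0], [-0.0, 0.001, -1.0]]
wrist_force: [-7.3, -0.4, 23.3]
opening: 45.9
finger_force: 20.0
```

Seated, with firm contact at TCP z ≈ 119. I'll release and go to the blue stopper.

```bash
python3 -m inch '[[[0,0,-0.001,0],[0,0,-0.001,0],[0,0,-0.001,0],[0,0,-0.001,0],[0,0,-0.001,0]]]' 0.075; python3 -m inch '[[[0,0,-0.02,0],[0,0,-0.045,0],[0,0,-0.061,0],[0,-0.05,-0.061,0],[0,-0.1,-0.061,0],[0,-0.15,-0.061,0],[0,-0.181,-0.061,0],[0,-0.181,-0.061,0]]]';python3 -m inch '[[[0,0,0,0],[0,0,0,0]]]'; python3 m.py green all
```

```text
time_s: 6.7
position: [627.9, 60.8, 118.0]
tool_rot: [[0.001, 1.0, -0.0], [1.0, -0.001, -0.0], [-0.0, -0.0, -1.0]]
wrist_force: [0.6, 0.0, -0.6]
opening: 74.8
finger_force: 0.0
time_s: 7.5
position: [442.5, 61.2, 179.1]
tool_rot: [[0.001, 1.0, -0.003], [1.0, -0.001, -0.0], [-0.0, -0.003, -1.0]]
wrist_force: [-0.9, 1.2, 0.7]
opening: 74.5
finger_force: 0.0
time_s: 7.7
position: [448.2, 61.0, 179.3]
tool_rot: [[0.001, 1.0, 0.001], [1.0, -0.001, 0.0], [0.0, 0.001, -1.0]]
wrist_force: [-0.2, -0.2, -0.2]
opening: 74.9
finger_force: 0.0
t 7.8 tcp [448.   61.  179.1] F [-1.  -0.  -0.6] open 74.7
flask red top 13 [628.  183.5] yr 24.0
flask red side 131 [627.6 182.3] yr 35.0
flask yellow top 14 [645.9 -62.4] yr 28.0
flask yellow side 14 [647.6 -60.5] yr 7.0
flask yellow side 106 [645.6 -64.1] yr 31.0
flask green side 93 [626.  61.] yr 27.0
flask blue top 20 [ 636.2 -188.3] yr 25.0
flask blue side 54 [ 635.5 -189.5] yr 15.0
```

```bash
python3 -m inch '[[[0,-0.001,0.04,0],[0,-0.001,0.08,0],[0,-0.001,0.095,0],[0,-0.001,0.105,0],[0,-0.001,0.105,0],[0,-0.001,0.105,0]]]'; python3 -m inch '[[[0,0,0,0],[0,0,0,0],[0,0,0,0],[0,0,0,0],[0,0,0,0]]]' 0.03 20
python3 -m inch '[[[0,0,-0.02,0],[0,0,-0.06,0],[0,0,-0.105,0],[-0.05,0.03,-0.105,0],[-0.09,0.06,-0.105,0],[-0.13,0.09,-0.105,0],[-0.17,0.12,-0.105,0],[-0.2,0.15,-0.105,0]]]'; python3 -m inch '[[[-0.03,0.03,0,0],[-0.05,0.04,0,0],[-0.05,0.04,0,0],[-0.05,0.04,0,0]]]'; python3 m.py blue s
```

```text
time_s: 8.4
position: [446.6, 61.0, 74.6]
tool_rot: [[0.001, 1.0, 0.001], [1.0, -0.001, -0.0], [-0.0, 0.001, -1.0]]
wrist_force: [0.1, -0.4, 0.4]
opening: 74.9
finger_force: 0.0
time_s: 8.9
position: [446.2, 61.1, 74.5]
tool_rot: [[0.001, 1.0, 0.001], [1.0, -0.001, 0.0], [0.0, 0.001, -1.0]]
wrist_force: [-0.0, -1.0, 6.8]
opening: 45.9
finger_force: 20.0
time_s: 9.7
position: [595.7, -140.8, 179.1]
tool_rot: [[0.002, 1.0, -0.001], [1.0, -0.002, 0.0], [0.0, -0.001, -1.0]]
wrist_force: [0.5, 0.8, -0.1]
opening: 45.8
finger_force: 20.0
time_s: 10.1
position: [634.7, -188.7, 178.6]
tool_rot: [[0.002, 1.0, -0.001], [1.0, -0.002, 0.001], [0.001, -0.001, -1.0]]
wrist_force: [-0.4, 0.1, -0.9]
opening: 45.9
finger_force: 20.0
t 10.2 tcp [ 634.5 -187.8  179. ] F [-0.2 -0.2 -0.7] open 45.8
flask blue side 81 [ 635.7 -189.7] yr 30.0
held side 319 z [153.1 178.4] wall [ 632.3 -189.2] 154 xr 45.0 yr 48.0
```

```bash
python3 -m inch '[[[-0.0005,0.003,0.01,0],[-0.0005,0.003,0.025,0],[-0.0005,0.003,0.033,0],[-0.0005,0.003,0.037,0],[-0.0005,0.003,0.041,0],[-0.0005,0.003,0.044,0],[-0.0005,0.003,0.048,0],[-0.0005,0.003,0.048,0]]]'; python3 m.py blue s
```

```text
time_s: 11.0
position: [638.0, -189.3, 130.8]
tool_rot: [[0.001, 1.0, -0.0], [1.0, -0.001, 0.0], [0.0, -0.0, -1.0]]
wrist_force: [-0.7, 0.5, -0.2]
opening: 45.5
finger_force: 20.0
t 11.1 tcp [ 638.3 -189.3  131.3] F [-0.3 -0.  -0.9] open 45.7
flask blue side 80 [ 635.4 -189.9] yr 29.0
held side 293 z [105.1 130.5] wall [ 636.9 -190.6] 137 xr 42.0 yr 47.0
```

```bash
python3 -m inch '[[[0.0005,-0.001,0.003,0],[0.0005,-0.001,0.006,0],[0.0005,-0.001,0.008,0],[0.0005,-0.001,0.0095,0],[0.0005,-0.001,0.011,0],[0.0005,-0.001,0.0115,0],[0.0005,-0.001,0.012,0],[0.0005,-0.001,0.012,0]]]';python3 -m inch '[[[0,0,0.0005,0],[0,0,0.001,0],[0,0,0.001,0]]]';
```

```text
time_s: 11.9
position: [637.2, -188.8, 119.6]
tool_rot: [[0.001, 1.0, 0.0], [1.0, -0.001, -0.0], [-0.0, 0.0, -1.0]]
wrist_force: [-2.4, -0.7, 4.7]
opening: 45.6
finger_force: 20.0
time_s: 12.2
position: [637.3, -188.9, 119.4]
tool_rot: [[0.001, 1.0, 0.001], [1.0, -0.001, -0.0], [-0.0, 0.001, -1.0]]
wrist_force: [-5.7, 2.4, 15.7]
opening: 45.7
finger_force: 20.0
```

```bash
python3 -m inch '[[[0,0,-0.001,0],[0,0,-0.001,0],[0,0,-0.001,0],[0,0,-0.001,0],[0,0,-0.001,0]]]' 0.075; python3 -m inch '[[[0,0,-0.02,0],[0,0,-0.045,0],[0,0,-0.06,0],[0.035,-0.035,-0.06,0],[0.07,-0.07,-0.06,0],[0.1,-0.105,-0.06,0],[0.13,-0.14,-0.06,0],[0.16,-0.17,-0.06,0]]]';python3 -m inch '[[[0.012,-0.018,0,0],[0.012,-0.018,0,0],[0.012,-0.018,0,0],[0.012,-0.018,0,0]]]'; python3 m.py green all
```

```text
time_s: 12.7
position: [637.2, -188.8, 119.0]
tool_rot: [[0.001, 1.0, -0.0], [1.0, -0.001, 0.0], [0.0, -0.0, -1.0]]
wrist_force: [0.8, 0.2, -0.4]
opening: 74.9
finger_force: 0.0
time_s: 13.5
position: [465.5, -27.5, 179.2]
tool_rot: [[0.002, 1.0, -0.0], [1.0, -0.002, 0.0], [0.0, -0.0, -1.0]]
wrist_force: [0.1, -0.3, 0.7]
opening: 74.7
finger_force: 0.0
time_s: 13.9
position: [450.5, -17.1, 179.3]
tool_rot: [[0.002, 1.0, 0.001], [1.0, -0.002, -0.0], [-0.0, 0.001, -1.0]]
wrist_force: [0.7, -0.4, -0.3]
opening: 75.0
finger_force: 0.0
t 14.0 tcp [450.3 -17.1 179.1] F [ 0.4 -0.6  0.1] open 75.2
flask red top 13 [628.  183.7] yr 23.0
flask red side 133 [627.9 182.2] yr 37.0
flask yellow side 105 [645.7 -64. ] yr 26.0
flask green side 107 [626.   61.3] yr 28.0
flask blue top 28 [ 648.9 -185.2] yr 30.0
flask blue side 98 [ 648.1 -187. ] yr 37.0
```

The blue flask now reads 12 mm further out than before. I'll check that in a picture.

```bash
python3 -c "
import cv2,numpy as np
t=cv2.imread('pics/last_top.png')[180:280,340:480];s=cv2.imread('pics/last_side.png')[150:250,270:410]
cv2.imwrite('pics/crop2.png',np.hstack([cv2.resize(q,(400,286),interpolation=cv2.INTER_CUBIC) for q in(t,s)]))"
```

```text
(no output)
```

View pics/crop2.png

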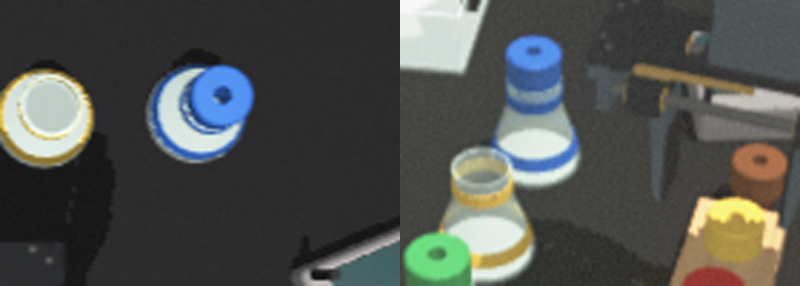

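The blue flask stands upright and stoppered, just shifted about 12 mm. I'll re-measure it before its probe and go on with red.

```bash
python3 -m inch '[[[0,-0.001,0.04,0],[0,-0.001,0.08,0],[0,-0.001,0.095,0],[0,-0.001,0.105,0],[0,-0.001,0.105,0],[0,-0.001,0.105,0]]]'; python3 -m inch '[[[0,0,0,0],[0,0,0,0],[0,0,0,0],[0,0,0,0],[0,0,0,0]]]' 0.03 20
python3 -m inch '[[[0,0,-0.02,0],[0,0,-0.06,0],[0,0,-0.105,0],[0.035,0.035,-0.105,0],[0.07,0.07,-0.105,0],[0.105,0.1,-0.105,0],[0.14,0.13,-0.105,0],[0.17,0.155,-0.105,0]]]'; python3 -m inch '[[[0.02,0.018,0,0],[0.03,0.025,0,0],[0.03,0.025,0,0],[0.03,0.025,0,0],[0.03,0.025,0,0]]]'; python3 m.py red s
```

```text
time_s: 14.6
position: [449.0, -16.7, 74.6]
tool_rot: [[0.002, 1.0, 0.001], [1.0, -0.002, -0.0], [-0.0, 0.001, -1.0]]
wrist_force: [0.7, -0.0, -0.1]
opening: 74.8
finger_force: 0.0
time_s: 15.1
position: [448.7, -16.5, 74.5]
tool_rot: [[0.001, 1.0, 0.001], [1.0, -0.001, -0.0], [-0.0, 0.001, -1.0]]
wrist_force: [-0.5, 0.9, 7.8]
opening: 46.0
finger_force: 20.0
time_s: 15.9
position: [604.8, 155.3, 179.0]
tool_rot: [[0.001, 1.0, 0.0], [1.0, -0.001, 0.0], [0.0, 0.0, -1.0]]
wrist_force: [-0.8, -0.0, -0.4]
opening: 45.8
finger_force: 20.0
time_s: 16.4
position: [628.0, 182.2, 179.2]
tool_rot: [[0.002, 1.0, -0.001], [1.0, -0.002, -0.0], [-0.0, -0.001, -1.0]]
wrist_force: [-0.1, -0.4, -0.7]
opening: 45.9
finger_force: 20.0
t 16.5 tcp [628.2 182.3 179.4] F [-0.  -1.1 -0.7] open 45.7
flask red side 119 [627.7 182.2] yr 34.0
held side 507 z [153.4 178.2] wall [626.3 181. ] 199 xr 49.0 yr 41.0
```

```bash
python3 -m inch '[[[0.0005,0.0015,0.01,0],[0.0005,0.0015,0.025,0],[0.0005,0.0015,0.033,0],[0.0005,0.0015,0.037,0],[0.0005,0.0015,0.041,0],[0.0005,0.0015,0.044,0],[0.0005,0.0015,0.048,0],[0.0005,0.0015,0.048,0]]]'; python3 m.py red s
```

```text
time_s: 17.3
position: [630.1, 183.7, 130.8]
tool_rot: [[0.001, 1.0, -0.0], [1.0, -0.001, -0.0], [-0.0, -0.0, -1.0]]
wrist_force: [-0.2, -0.3, -0.6]
opening: 46.2
finger_force: 20.0
t 17.4 tcp [630.3 183.8 131.3] F [-0.3 -0.4 -0. ] open 45.8
flask red side 118 [627.6 182.1] yr 36.0
held side 452 z [105.8 130.2] wall [628.6 182.5] 177 xr 48.0 yr 42.0
```

```bash
python3 -m inch '[[[-0.0005,-0.001,0.003,0],[-0.0005,-0.001,0.006,0],[-0.0005,-0.001,0.008,0],[-0.0005,-0.001,0.0095,0],[-0.0005,-0.001,0.011,0],[-0.0005,-0.001,0.0115,0],[-0.0005,-0.001,0.012,0],[-0.0005,-0.001,0.012,0]]]';python3 -m inch '[[[0,0,0.0005,0],[0,0,0.001,0],[0,0,0.001,0]]]';
```

```text
time_s: 18.2
position: [629.2, 183.2, 119.6]
tool_rot: [[0.001, 1.0, 0.0], [1.0, -0.001, 0.0], [0.0, 0.0, -1.0]]
wrist_force: [-2.5, 0.1, 4.1]
opening: 46.2
finger_force: 20.0
time_s: 18.5
position: [629.3, 183.3, 119.4]
tool_rot: [[0.001, 1.0, 0.001], [1.0, -0.001, 0.0], [0.0, 0.001, -1.0]]
wrist_force: [-6.9, -1.8, 18.2]
opening: 45.9
finger_force: 20.0
```

```bash
python3 -m inch '[[[0,0,-0.001,0],[0,0,-0.001,0],[0,0,-0.001,0],[0,0,-0.001,0],[0,0,-0.001,0]]]' 0.075; python3 -m inch '[[[0,0,-0.02,0],[0,0,-0.045,0],[0,0,-0.06,0],[-0.035,-0.025,-0.06,0],[-0.07,-0.05,-0.06,0],[-0.11,-0.075,-0.06,0],[-0.15,-0.1,-0.06,0],[-0.185,-0.125,-0.06,0]]]';python3 -m inch '[[[-0.04,-0.025,0,0],[-0.075,-0.045,0,0],[-0.092,-0.053,0,0],[-0.092,-0.053,0,0],[-0.092,-0.053,0,0]]]'; python3 m.py green all
```

```text
time_s: 19.0
position: [629.2, 183.2, 119.0]
tool_rot: [[0.001, 1.0, -0.0], [1.0, -0.001, -0.0], [-0.0, -0.0, -1.0]]
wrist_force: [-0.3, -0.1, 0.5]
opening: 74.7
finger_force: 0.0
time_s: 19.8
position: [502.8, -3.1, 179.2]
tool_rot: [[0.001, 1.0, 0.0], [1.0, -0.001, -0.0], [-0.0, 0.0, -1.0]]
wrist_force: [0.7, -0.7, 0.0]
opening: 75.1
finger_force: 0.0
time_s: 20.3
position: [451.0, -93.7, 179.3]
tool_rot: [[0.003, 1.0, 0.0], [1.0, -0.003, 0.0], [0.0, 0.0, -1.0]]
wrist_force: [0.7, 0.3, -1.4]
opening: 75.4
finger_force: 0.0
t 20.4 tcp [451.2 -93.  179.2] F [-0.6  0.  -0.7] open 74.9
flask red top 29 [627.8 184.3] yr 29.0
flask red side 138 [627.8 182.1] yr 34.0
flask yellow side 23 [646.9 -60.6] yr 8.0
flask yellow side 101 [645.4 -63.8] yr 27.0
flask green side 104 [626.2  61.2] yr 30.0
flask blue top 22 [ 649. -185.] yr 20.0
flask blue side 98 [ 648.3 -186.7] yr 35.0
```

```bash
python3 -m inch '[[[-0.002,0.001,0.04,0],[-0.002,0.001,0.08,0],[-0.002,0.001,0.095,0],[-0.002,0.001,0.105,0],[-0.002,0.001,0.105,0],[-0.002,0.001,0.105,0]]]'; python3 -m inch '[[[0,0,0,0],[0,0,0,0],[0,0,0,0],[0,0,0,0],[0,0,0,0]]]' 0.03 20
python3 -m inch '[[[0,0,-0.02,0],[0,0,-0.06,0],[0,0,-0.105,0],[0.01,0.045,-0.105,0],[0.02,0.09,-0.105,0],[0.03,0.135,-0.105,0],[0.03,0.175,-0.105,0],[0.03,0.195,-0.105,0]]]'; python3 -m inch '[[[0,0,0,0],[0,0,0,0],[0,0,0,0]]]'; python3 m.py yellow s
```

```text
time_s: 21.0
position: [452.4, -95.3, 74.7]
tool_rot: [[0.001, 1.0, 0.001], [1.0, -0.001, -0.0], [-0.0, 0.001, -1.0]]
wrist_force: [0.6, 0.1, 0.9]
opening: 74.9
finger_force: 0.0
time_s: 21.5
position: [452.1, -95.6, 74.5]
tool_rot: [[0.001, 1.0, 0.001], [1.0, -0.001, -0.0], [-0.0, 0.001, -1.0]]
wrist_force: [-0.7, 0.8, 6.1]
opening: 46.0
finger_force: 20.0
time_s: 22.3
position: [649.6, -65.3, 178.9]
tool_rot: [[0.001, 1.0, 0.001], [1.0, -0.001, -0.0], [-0.0, 0.001, -1.0]]
wrist_force: [-1.6, 0.4, -0.4]
opening: 45.3
finger_force: 20.0
time_s: 22.6
position: [645.7, -65.8, 179.0]
tool_rot: [[0.002, 1.0, -0.001], [1.0, -0.002, 0.0], [0.0, -0.001, -1.0]]
wrist_force: [0.1, -0.6, -0.8]
opening: 46.1
finger_force: 20.0
t 22.7 tcp [646.  -65.9 179.3] F [ 0.3  0.6 -0.4] open 46.5
flask yellow side 18 [646.5 -60.2] yr 7.0
flask yellow side 102 [645.5 -64.1] yr 28.0
held side 363 z [153.8 178.9] wall [644.  -66.2] 165 xr 47.0 yr 46.0
```

```bash
python3 -m inch '[[[0.0015,0.001,0.01,0],[0.0015,0.001,0.025,0],[0.0015,0.001,0.033,0],[0.0015,0.001,0.037,0],[0.0015,0.001,0.041,0],[0.0015,0.001,0.044,0],[0.0015,0.001,0.048,0],[0.0015,0.001,0.048,0]]]'; python3 m.py yellow s
```

```text
time_s: 23.5
position: [647.7, -64.3, 130.8]
tool_rot: [[0.001, 1.0, -0.0], [1.0, -0.001, 0.0], [0.0, -0.0, -1.0]]
wrist_force: [-0.6, -0.4, -1.5]
opening: 46.2
finger_force: 20.0
t 23.6 tcp [647.9 -64.3 131.3] F [-1.1  0.3 -1.4] open 45.6
flask yellow side 101 [645.4 -63.9] yr 28.0
held side 360 z [105.3 130.6] wall [646.1 -64.5] 156 xr 48.0 yr 45.0
```

```bash
python3 -m inch '[[[0.0005,-0.0005,0.003,0],[0.0005,-0.0005,0.006,0],[0.0005,-0.0005,0.008,0],[0.0005,-0.0005,0.0095,0],[0.0005,-0.0005,0.011,0],[0.0005,-0.0005,0.0115,0],[0.0005,-0.0005,0.012,0],[0.0005,-0.0005,0.012,0]]]';python3 -m inch '[[[0,0,0.0005,0],[0,0,0.001,0],[0,0,0.001,0]]]';
```

```text
time_s: 24.4
position: [647.4, -63.8, 119.6]
tool_rot: [[0.001, 1.0, 0.0], [1.0, -0.001, -0.0], [-0.0, 0.0, -1.0]]
wrist_force: [-1.7, -0.1, 4.3]
opening: 46.2
finger_force: 20.0
time_s: 24.7
position: [647.5, -63.8, 119.4]
tool_rot: [[0.001, 1.0, 0.001], [1.0, -0.001, -0.0], [-0.0, 0.001, -1.0]]
wrist_force: [-6.1, 1.3, 16.7]
opening: 46.2
finger_force: 20.0
```

```bash
python3 -m inch '[[[0,0,-0.001,0],[0,0,-0.001,0],[0,0,-0.001,0],[0,0,-0.001,0],[0,0,-0.001,0]]]' 0.075; python3 -m inch '[[[0,0,-0.02,0],[0,0,-0.045,0],[0,0,-0.07,0],[0.035,-0.025,-0.07,0],[0.07,-0.05,-0.07,0],[0.11,-0.075,-0.07,0],[0.15,-0.1,-0.07,0],[0.185,-0.125,-0.07,0]]]';python3 -m inch '[[[0.04,-0.01,0,0],[0.08,-0.02,0,0],[0.12,-0.03,0,0],[0.16,-0.04,0,0],[0.2,-0.05,0,0],[0.24,-0.053,0,0],[0.259,-0.053,0,0],[0.259,-0.053,0,0]]]' 0.04; python3 -m inch '[[[0,0,0,0],[0,0,0,0]]]'; python3 m.py green all
```

```text
time_s: 25.2
position: [647.4, -63.8, 119.0]
tool_rot: [[0.001, 1.0, -0.0], [1.0, -0.001, 0.0], [0.0, -0.0, -1.0]]
wrist_force: [-0.6, -0.4, 1.0]
opening: 74.9
finger_force: 0.0
time_s: 26.0
position: [521.4, 122.9, 189.2]
tool_rot: [[0.001, 1.0, 0.0], [1.0, -0.001, 0.0], [0.0, 0.0, -1.0]]
wrist_force: [0.5, 0.9, 0.4]
opening: 75.1
finger_force: 0.0
time_s: 26.8
position: [469.6, 382.9, 189.0]
tool_rot: [[-0.001, 1.0, 0.0], [1.0, 0.001, 0.001], [0.001, 0.0, -1.0]]
wrist_force: [-0.4, -0.4, -0.9]
opening: 39.7
finger_force: 0.0
time_s: 27.0
position: [470.0, 379.5, 189.1]
tool_rot: [[0.002, 1.0, -0.0], [1.0, -0.002, -0.0], [-0.0, -0.0, -1.0]]
wrist_force: [0.6, -0.4, -0.4]
opening: 39.9
finger_force: 0.0
t 27.1 tcp [470.2 379.5 189.2] F [ 0.3  0.9 -0.2] open 39.6
flask red top 24 [627.8 184.3] yr 29.0
flask yellow top 14 [645.9 -62.3] yr 28.0
flask blue top 27 [ 648.7 -185.1] yr 30.0
```

```bash
cat > q.py <<'E'
# probe held vs stopper in flask: q.py colour
from h import *
import sys
c=sys.argv[1]; I=look(); s=manip.sense(); p=s['position']; print('t',s['time_s'],'tcp',p.round(1),'F',s['wrist_force'].round(1),'open',round(s['opening'],1))
for n in I:
    Q=[P for P,_ in blobs(I,n,c,91,119,(560,720,-280,280)) if len(P)>40]
    if Q:
        P=max(Q,key=len); t=P[P[:,2]>112]; w=P[P[:,2]<112]; e=cv2.minEnclosingCircle(t[:,:2].astype('float32')) if len(t)>9 else ((0,0),0)
        print('stopper',n,len(P),'z98',np.percentile(P[:,2],98).round(1),'enc',np.round(e[0],1),round(e[1],1),'wall',circ(w,23).round(1) if len(w)>20 else '',len(w))
    Q=[P for P,_ in blobs(I,n,c,max(p[2]-26,119),p[2]+12,(p[0]-30,p[0]+30,p[1]-30,p[1]+30))]
    if Q:
        P=np.vstack(Q); w=P[P[:,2]<p[2]+4]
        print('probe',n,len(P),'z',np.percentile(P[:,2],[2,98]).round(1),'wall',circ(w,11).round(1) if len(w)>8 else '',len(w))
for n in I: cv2.imwrite(f'pics/last_{n}.png',I[n][0][...,::-1])
E
python3 -m inch '[[[0,-0.0015,0.03,0],[0,-0.0015,0.055,0],[0,-0.0015,0.07,0],[0,-0.0015,0.075,0],[0,-0.0015,0.075,0],[0,-0.0015,0.075,0]]]'; python3 -m inch '[[[0,0,0,0],[0,0,0,0],[0,0,0,0],[0,0,0,0],[0,0,0,0]]]' 0.01 20
python3 -m inch '[[[0,0,-0.03,0],[0,0,-0.075,0],[0,0,-0.126,0],[-0.04,0.01,-0.126,0],[-0.09,0.03,-0.126,0],[-0.14,0.05,-0.126,0],[-0.19,0.07,-0.126,0],[-0.24,0.09,-0.126,0]]]'; python3 -m inch '[[[-0.045,0.015,0,0],[-0.09,0.03,0,0],[-0.135,0.045,0,0],[-0.18,0.06,0,0],[-0.225,0.075,0,0],[-0.27,0.088,0,0],[-0.31,0.09,0,0],[-0.327,0.091,0,0]]]'; python3 -m inch '[[[0,0,0,0],[0,0,0,0],[0,0,0,0]]]'; python3 q.py blue
```

```text
time_s: 27.7
position: [469.0, 380.5, 115.0]
tool_rot: [[0.002, 1.0, 0.001], [1.0, -0.002, 0.001], [0.001, 0.001, -1.0]]
wrist_force: [-0.5, -0.6, 0.0]
opening: 40.2
finger_force: 0.0
time_s: 28.2
position: [468.8, 380.6, 114.7]
tool_rot: [[0.001, 1.0, 0.001], [1.0, -0.001, 0.0], [0.0, 0.001, -1.0]]
wrist_force: [-0.2, -0.5, 7.0]
opening: 21.3
finger_force: 20.0
time_s: 29.0
position: [552.8, 152.8, 240.3]
tool_rot: [[0.001, 1.0, 0.0], [1.0, -0.001, 0.0], [0.0, 0.0, -1.0]]
wrist_force: [1.5, 0.8, -0.7]
opening: 21.3
finger_force: 20.0
time_s: 29.8
position: [642.9, -176.0, 239.8]
tool_rot: [[0.004, 1.0, -0.0], [1.0, -0.004, -0.001], [-0.001, -0.0, -1.0]]
wrist_force: [0.5, 0.3, -0.9]
opening: 21.3
finger_force: 20.0
time_s: 30.1
position: [642.9, -171.0, 240.2]
tool_rot: [[0.0, 1.0, -0.0], [1.0, -0.0, 0.0], [0.0, -0.0, -1.0]]
wrist_force: [0.4, 0.6, -1.3]
opening: 21.6
finger_force: 20.0
t 30.2 tcp [ 643.1 -171.1  240.4] F [ 0.1 -0.4  0.5] open 21.2
stopper side 297 z98 118.5 enc [ 646.6 -184.2] 23.2 wall [ 648.5 -186.8] 137
probe side 111 z [221.1 248.9] wall [ 639.7 -151.5] 71
```

```bash
for c in green yellow red; do python3 q.py $c | grep stopper; done; python3 -c "
import cv2,numpy as np
s=cv2.imread('pics/last_side.png')[100:260,230:430]
cv2.imwrite('pics/crop3.png',cv2.resize(s,(750,600),interpolation=cv2.INTER_CUBIC))"
```

```text
stopper top 343 z98 118.5 enc [627.   62.6] 22.8 wall [625.   64.3] 28
stopper side 450 z98 118.6 enc [625.8  62.9] 23.3 wall [626.6  60.7] 160
stopper top 358 z98 118.5 enc [646.4 -61.9] 22.8 wall [646.3 -61.6] 46
stopper side 390 z98 118.6 enc [645.3 -61.7] 22.8 wall [646.  -64.2] 160
stopper top 370 z98 118.5 enc [628.3 183.4] 23.2 wall [628.2 183.5] 54
stopper side 619 z98 118.5 enc [627.7 182.9] 23.6 wall [628.1 182.1] 215
```

View pics/crop3.png

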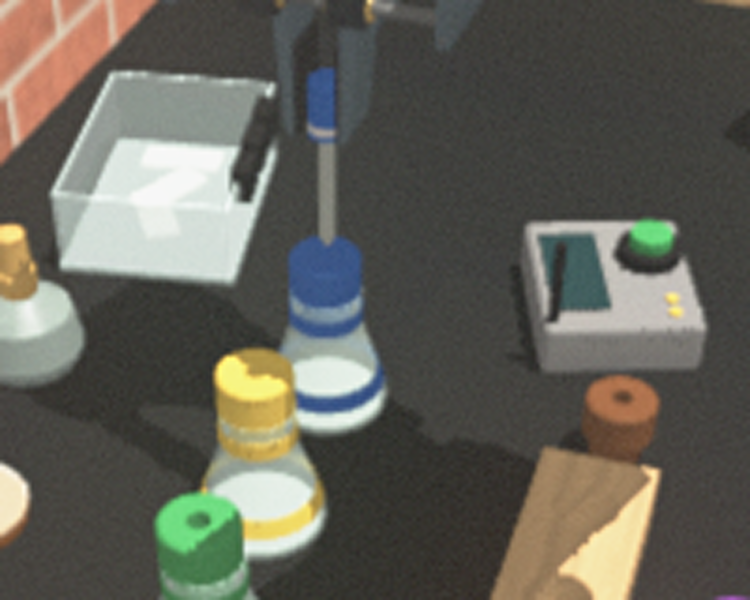

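The probe hangs upright at (325,150) in the crop, above and beside the blue stopper, whose flask is upright. I'll align it over the bore.

```bash
python3 -m inch '[[[-0.015,0.007,0,0],[-0.015,0.007,0,0],[-0.015,0.007,0.01,0],[-0.015,0.007,0.014,0],[-0.015,0.007,0.014,0],[-0.015,0.007,0.014,0]]]'; python3 q.py blue; python3 -c "
import cv2,numpy as np
s=cv2.imread('pics/last_side.png')[110:230,260:410]
cv2.imwrite('pics/crop4.png',cv2.resize(s,(750,600),interpolation=cv2.INTER_CUBIC))"
```

```text
time_s: 31.1
position: [649.8, -187.1, 226.0]
tool_rot: [[0.001, 1.0, -0.0], [1.0, -0.001, 0.0], [0.0, -0.0, -1.0]]
wrist_force: [0.1, 0.2, -1.0]
opening: 21.6
finger_force: 20.0
t 31.2 tcp [ 650.1 -187.3  226.4] F [ 0.  -0.1 -0.9] open 21.4
stopper top 74 z98 118.0 enc [ 653.1 -171.9] 17.6 wall  16
stopper side 295 z98 118.7 enc [ 647.2 -184.9] 23.3 wall [ 634.  -148.6] 135
probe side 105 z [207.5 235.7] wall [ 648.3 -188.1] 70
```

View pics/crop4.png

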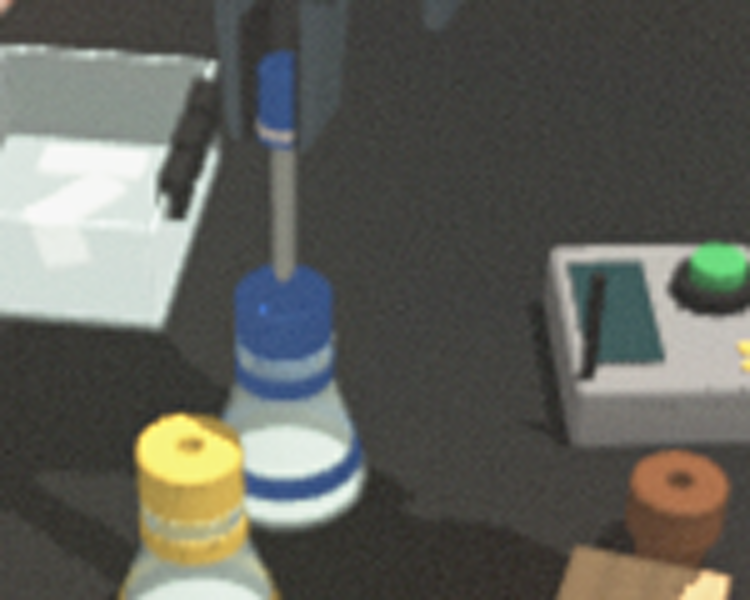

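The rod tip at (285,275) in the crop sits over the stopper's centre line. I'll shift +1 mm in y and start the insertion.

```bash
python3 -m inch '[[[0.001,0,0.003,0],[0.001,0,0.006,0],[0.001,0,0.009,0],[0.001,0,0.012,0],[0.001,0,0.015,0],[0.001,0,0.018,0],[0.001,0,0.02,0],[0.001,0,0.02,0]]]'
```

```text
time_s: 32.0
position: [649.9, -186.5, 205.8]
tool_rot: [[0.001, 1.0, -0.0], [1.0, -0.001, 0.0], [0.0, -0.0, -1.0]]
wrist_force: [0.4, -0.5, -1.1]
opening: 21.2
finger_force: 20.0
```

```bash
python3 -m inch '[[[0,0,0.008,0],[0,0,0.016,0],[0,0,0.024,0],[0,0,0.03,0],[0,0,0.036,0],[0,0,0.042,0],[0,0,0.048,0],[0,0,0.048,0]]]';python3 -m inch '[[[0,0,0.004,0],[0,0,0.008,0],[0,0,0.0105,0],[0,0,0.0105,0],[0,0,0.0105,0]]]'
```

```text
time_s: 32.8
position: [649.6, -186.3, 157.2]
tool_rot: [[0.001, 1.0, -0.001], [1.0, -0.001, 0.0], [0.0, -0.001, -1.0]]
wrist_force: [-0.7, -0.6, 0.5]
opening: 21.2
finger_force: 20.0
time_s: 33.3
position: [650.1, -186.5, 147.7]
tool_rot: [[0.001, 1.0, 0.0], [1.0, -0.001, -0.0], [-0.0, 0.0, -1.0]]
wrist_force: [-0.1, 0.3, -1.3]
opening: 21.4
finger_force: 20.0
```

```bash
python3 -m inch '[[[0,0,0.001,0],[0,0,0.0015,0],[0,0,0.002,0],[0,0,0.002,0]]]';python3 -m inch '[[[0,0,0.0005,0],[0,0,0.001,0],[0,0,0.001,0]]]'
```

```text
time_s: 33.7
position: [650.0, -186.5, 145.8]
tool_rot: [[0.001, 1.0, 0.0], [1.0, -0.001, -0.0], [-0.0, 0.0, -1.0]]
wrist_force: [-0.2, -0.7, 2.3]
opening: 21.3
finger_force: 20.0
time_s: 34.0
position: [650.2, -186.6, 145.7]
tool_rot: [[0.001, 1.0, 0.001], [1.0, -0.001, -0.0], [-0.0, 0.001, -1.0]]
wrist_force: [-2.6, 1.4, 12.8]
opening: 21.1
finger_force: 20.0
```

```bash
python3 -m inch '[[[0,0,-0.001,0],[0,0,-0.001,0],[0,0,-0.001,0],[0,0,-0.001,0],[0,0,-0.001,0]]]' 0.04; python3 -m inch '[[[0,0,-0.02,0],[0,0,-0.04,0],[0,0,-0.055,0],[0.04,-0.01,-0.055,0],[0.085,-0.02,-0.055,0],[0.13,-0.03,-0.055,0],[0.175,-0.04,-0.055,0],[0.22,-0.05,-0.055,0]]]';python3 -m inch '[[[0.045,-0.01,0,0],[0.09,-0.02,0,0],[0.135,-0.03,0,0],[0.18,-0.04,0,0],[0.225,-0.05,0,0],[0.26,-0.06,0,0],[0.273,-0.065,0,0],[0.273,-0.065,0,0]]]'; python3 -m inch '[[[0,0,0,0],[0,0,0,0]]]'; python3 m.py green all
```

```text
time_s: 34.5
position: [650.0, -186.5, 145.5]
tool_rot: [[0.001, 1.0, -0.0], [1.0, -0.001, 0.0], [0.0, -0.0, -1.0]]
wrist_force: [-0.2, -0.9, 0.1]
opening: 40.1
finger_force: 0.0
time_s: 35.3
position: [599.7, 35.2, 200.8]
tool_rot: [[0.002, 1.0, 0.0], [1.0, -0.002, 0.0], [0.0, 0.0, -1.0]]
wrist_force: [0.9, 0.6, 0.6]
opening: 39.7
finger_force: 0.0
time_s: 36.1
position: [534.9, 308.2, 200.6]
tool_rot: [[-0.001, 1.0, -0.0], [1.0, 0.001, 0.0], [0.0, -0.0, -1.0]]
wrist_force: [0.1, 0.1, 0.3]
opening: 40.0
finger_force: 0.0
time_s: 36.3
position: [536.2, 305.4, 200.7]
tool_rot: [[0.003, 1.0, 0.0], [1.0, -0.003, -0.0], [-0.0, 0.0, -1.0]]
wrist_force: [-0.6, -0.5, 1.1]
opening: 40.0
finger_force: 0.0
t 36.4 tcp [536.2 305.5 200.7] F [ 0.3 -0.4 -0.6] open 39.7
flask red top 27 [627.9 184.2] yr 27.0
flask red side 23 [627.5 182.1] yr 11.0
flask yellow top 15 [646.1 -62.2] yr 28.0
flask yellow side 49 [645.6 -63.7] yr 22.0
flask blue top 28 [ 648.9 -185. ] yr 30.0
flask blue side 91 [ 648.3 -186.8] yr 36.0
```

```bash
python3 -m inch '[[[0.001,-0.0015,0.04,0],[0.001,-0.0015,0.065,0],[0.001,-0.0015,0.08,0],[0.001,-0.0015,0.086,0],[0.001,-0.0015,0.086,0],[0.001,-0.0015,0.086,0]]]'; python3 -m inch '[[[0,0,0,0],[0,0,0,0],[0,0,0,0],[0,0,0,0],[0,0,0,0]]]' 0.01 20
python3 -m inch '[[[0,0,-0.03,0],[0,0,-0.075,0],[0,0,-0.125,0],[-0.045,0.01,-0.125,0],[-0.09,0.025,-0.125,0],[-0.135,0.04,-0.125,0],[-0.18,0.055,-0.125,0],[-0.225,0.07,-0.125,0]]]'; python3 -m inch '[[[-0.045,0.015,0,0],[-0.09,0.03,0,0],[-0.13,0.04,0,0],[-0.144,0.043,0,0],[-0.144,0.043,0,0]]]'; python3 -m inch '[[[0,0,0,0],[0,0,0,0],[0,0,0,0]]]'; python3 q.py yellow
```

```text
time_s: 37.0
position: [534.8, 307.6, 115.5]
tool_rot: [[0.002, 1.0, 0.001], [1.0, -0.002, 0.0], [0.0, 0.001, -1.0]]
wrist_force: [0.4, -0.6, -0.7]
opening: 39.7
finger_force: 0.0
time_s: 37.5
position: [534.4, 307.8, 115.2]
tool_rot: [[0.001, 1.0, 0.001], [1.0, -0.001, 0.0], [0.0, 0.001, -1.0]]
wrist_force: [-0.8, -1.0, 6.3]
opening: 21.3
finger_force: 20.0
time_s: 38.3
position: [604.1, 80.7, 239.8]
tool_rot: [[0.001, 1.0, 0.0], [1.0, -0.001, 0.0], [0.0, 0.0, -1.0]]
wrist_force: [1.6, 0.6, -0.2]
opening: 21.4
finger_force: 20.0
time_s: 38.8
position: [646.8, -63.4, 239.4]
tool_rot: [[0.004, 1.0, -0.0], [1.0, -0.004, -0.0], [-0.0, -0.0, -1.0]]
wrist_force: [-0.2, 0.7, -0.1]
opening: 21.6
finger_force: 20.0
time_s: 39.1
position: [646.5, -60.1, 239.8]
tool_rot: [[-0.0, 1.0, -0.0], [1.0, 0.0, 0.0], [0.0, -0.0, -1.0]]
wrist_force: [-0.1, -0.4, -1.3]
opening: 21.6
finger_force: 20.0
t 39.2 tcp [646.6 -60.5 239.8] F [-0.1  0.5 -0.8] open 21.2
stopper side 394 z98 118.7 enc [644.9 -61.3] 23.5 wall [645.9 -64.2] 163
probe side 127 z [219.5 248.2] wall [644.8 -62. ] 83
```

```bash
python3 -m inch '[[[-0.002,0.001,0.004,0],[-0.002,0.001,0.008,0],[-0.002,0.001,0.013,0],[-0.002,0.001,0.013,0],[-0.002,0.001,0.013,0]]]'; python3 q.py yellow; python3 -m inch '[[[0,0,0.003,0],[0,0,0.006,0],[0,0,0.009,0],[0,0,0.012,0],[0,0,0.015,0],[0,0,0.018,0],[0,0,0.02,0],[0,0,0.02,0]]]'
```

```text
time_s: 39.7
position: [647.6, -63.5, 226.4]
tool_rot: [[0.001, 1.0, -0.001], [1.0, -0.001, 0.0], [0.0, -0.001, -1.0]]
wrist_force: [0.1, 0.1, 0.5]
opening: 21.6
finger_force: 20.0
t 39.8 tcp [647.7 -63.5 226.8] F [-0.1  0.3  0.4] open 21.1
stopper side 373 z98 118.7 enc [644.8 -61.6] 23.1 wall [645.9 -64. ] 158
probe side 120 z [206.5 234.7] wall [646.1 -65.6] 85
time_s: 40.6
position: [647.5, -63.5, 206.3]
tool_rot: [[0.001, 1.0, -0.0], [1.0, -0.001, 0.0], [0.0, -0.0, -1.0]]
wrist_force: [0.1, -0.7, -0.7]
opening: 20.9
finger_force: 20.0
```

```bash
python3 -m inch '[[[0.0007,0,0.004,0],[0.0007,0,0.012,0],[0.0007,0,0.02,0],[0.0007,0,0.028,0],[0.0007,0,0.036,0],[0.0007,0,0.042,0],[0.0007,0,0.048,0],[0.0007,0,0.048,0]]]';python3 -m inch '[[[0,0,0.004,0],[0,0,0.008,0],[0,0,0.0105,0],[0,0,0.0115,0],[0,0,0.0115,0]]]';python3 -m inch '[[[0,0,0.0005,0],[0,0,0.001,0],[0,0,0.001,0]]]'
```

```text
time_s: 41.4
position: [647.3, -62.7, 157.7]
tool_rot: [[0.001, 1.0, -0.001], [1.0, -0.001, 0.0], [0.0, -0.001, -1.0]]
wrist_force: [-0.5, -0.2, 0.1]
opening: 21.4
finger_force: 20.0
time_s: 41.9
position: [647.6, -62.8, 147.1]
tool_rot: [[0.001, 1.0, -0.0], [1.0, -0.001, -0.0], [-0.0, -0.0, -1.0]]
wrist_force: [-0.4, 0.4, -0.0]
opening: 21.1
finger_force: 20.0
time_s: 42.2
position: [647.8, -62.8, 146.4]
tool_rot: [[0.001, 1.0, 0.0], [1.0, -0.001, -0.0], [-0.0, 0.0, -1.0]]
wrist_force: [0.5, -0.4, 1.3]
opening: 21.0
finger_force: 20.0
```

Just touching (1.3 N). I'll press to about 10 N, release, and go to the green probe.

```bash
python3 -m inch '[[[0,0,0.0005,0],[0,0,0.001,0],[0,0,0.001,0],[0,0,0.001,0]]]'; python3 -m inch '[[[0,0,-0.001,0],[0,0,-0.001,0],[0,0,-0.001,0],[0,0,-0.001,0],[0,0,-0.001,0]]]' 0.04; python3 -m inch '[[[0,0,-0.02,0],[0,0,-0.04,0],[0,0,-0.055,0],[0.04,-0.02,-0.055,0],[0.08,-0.04,-0.055,0],[0.12,-0.06,-0.055,0],[0.16,-0.08,-0.055,0],[0.2,-0.1,-0.055,0]]]';python3 -m inch '[[[0.04,-0.02,0,0],[0.08,-0.04,0,0],[0.12,-0.06,0,0],[0.155,-0.075,0,0],[0.173,-0.083,0,0],[0.173,-0.083,0,0]]]'; python3 -m inch '[[[0,0,0,0],[0,0,0,0]]]'; python3 m.py green all
```

```text
time_s: 42.6
position: [647.9, -62.8, 146.2]
tool_rot: [[0.001, 1.0, 0.001], [1.0, -0.001, -0.0], [-0.0, 0.001, -1.0]]
wrist_force: [-4.5, 0.0, 14.1]
opening: 21.2
finger_force: 20.0
time_s: 43.1
position: [647.6, -62.8, 146.0]
tool_rot: [[0.001, 1.0, -0.0], [1.0, -0.001, 0.0], [0.0, -0.0, -1.0]]
wrist_force: [0.4, 0.2, 0.0]
opening: 40.1
finger_force: 0.0
time_s: 43.9
position: [546.9, 138.7, 201.2]
tool_rot: [[0.002, 1.0, 0.0], [1.0, -0.002, 0.0], [0.0, 0.0, -1.0]]
wrist_force: [0.3, 0.4, -1.0]
opening: 40.1
finger_force: 0.0
time_s: 44.5
position: [464.0, 312.6, 201.2]
tool_rot: [[-0.002, 1.0, -0.0], [1.0, 0.002, 0.0], [0.0, -0.0, -1.0]]
wrist_force: [0.2, -0.2, -0.5]
opening: 39.9
finger_force: 0.0
time_s: 44.7
position: [465.6, 309.7, 201.1]
tool_rot: [[0.002, 1.0, 0.0], [1.0, -0.002, -0.0], [-0.0, 0.0, -1.0]]
wrist_force: [0.2, 0.2, 0.1]
opening: 40.2
finger_force: 0.0
t 44.8 tcp [465.6 309.6 201.2] F [-0.  -0.5 -0.2] open 40.2
flask red top 28 [627.9 184.3] yr 29.0
flask red side 36 [591.1 210.8] yr 14.0
flask yellow top 15 [646.  -62.4] yr 28.0
flask blue top 27 [ 648.8 -185.1] yr 30.0
```

```bash
python3 -m inch '[[[0,-0.001,0.04,0],[0,-0.001,0.065,0],[0,-0.001,0.08,0],[0,-0.001,0.086,0],[0,-0.001,0.086,0],[0,-0.001,0.086,0]]]'; python3 -m inch '[[[0,0,0,0],[0,0,0,0],[0,0,0,0],[0,0,0,0],[0,0,0,0]]]' 0.01 20
python3 -m inch '[[[0,0,-0.03,0],[0,0,-0.075,0],[0,0,-0.125,0],[-0.04,0.025,-0.125,0],[-0.08,0.05,-0.125,0],[-0.12,0.075,-0.125,0],[-0.16,0.1,-0.125,0],[-0.2,0.13,-0.125,0]]]'; python3 -m inch '[[[-0.03,0.02,0,0],[-0.05,0.034,0,0],[-0.05,0.034,0,0],[-0.05,0.034,0,0]]]'; python3 -m inch '[[[0,0,0,0],[0,0,0,0],[0,0,0,0]]]'; python3 q.py green
```

```text
time_s: 45.4
position: [464.8, 310.4, 115.9]
tool_rot: [[0.002, 1.0, 0.001], [1.0, -0.002, 0.001], [0.001, 0.001, -1.0]]
wrist_force: [-0.1, 0.7, -0.1]
opening: 40.0
finger_force: 0.0
time_s: 45.9
position: [464.4, 310.6, 115.7]
tool_rot: [[0.001, 1.0, 0.001], [1.0, -0.001, 0.0], [0.0, 0.001, -1.0]]
wrist_force: [-0.3, -1.9, 7.6]
opening: 21.2
finger_force: 20.0
time_s: 46.7
position: [594.2, 108.6, 240.3]
tool_rot: [[0.001, 1.0, -0.0], [1.0, -0.001, 0.0], [0.0, -0.0, -1.0]]
wrist_force: [0.7, -0.1, -0.2]
opening: 20.9
finger_force: 20.0
time_s: 47.1
position: [627.6, 60.0, 239.9]
tool_rot: [[0.002, 1.0, -0.001], [1.0, -0.002, 0.0], [0.0, -0.001, -1.0]]
wrist_force: [-0.2, 0.5, -1.2]
opening: 21.0
finger_force: 20.0
time_s: 47.4
position: [627.5, 61.0, 240.3]
tool_rot: [[0.0, 1.0, 0.0], [1.0, -0.0, 0.0], [0.0, 0.0, -1.0]]
wrist_force: [0.4, 0.3, -0.9]
opening: 21.4
finger_force: 20.0
t 47.5 tcp [627.6  60.7 240.3] F [-0.8 -0.4 -1.1] open 20.9
stopper side 433 z98 118.5 enc [625.5  64.2] 21.6 wall [626.9  60.8] 169
probe side 121 z [221.2 247.5] wall [626.2  60.3] 80
```

```bash
python3 -m inch '[[[0.0005,0.0005,0.004,0],[0.0005,0.0005,0.008,0],[0.0005,0.0005,0.013,0],[0.0005,0.0005,0.013,0],[0.0005,0.0005,0.013,0]]]'; python3 q.py green; python3 -m inch '[[[0,0,0.003,0],[0,0,0.006,0],[0,0,0.009,0],[0,0,0.012,0],[0,0,0.015,0],[0,0,0.018,0],[0,0,0.02,0],[0,0,0.02,0]]]'
```

```text
time_s: 48.0
position: [628.2, 60.7, 226.9]
tool_rot: [[0.001, 1.0, -0.0], [1.0, -0.001, -0.0], [-0.0, -0.0, -1.0]]
wrist_force: [-0.9, -0.6, 0.1]
opening: 21.6
finger_force: 20.0
t 48.1 tcp [628.4  60.7 227.2] F [ 0.4 -0.2 -0.3] open 21.5
stopper side 408 z98 118.6 enc [626.   64.2] 22.0 wall [626.6  60.7] 167
probe side 116 z [208.4 234.7] wall [626.8  60.1] 77
time_s: 48.9
position: [628.2, 60.7, 206.8]
tool_rot: [[0.001, 1.0, -0.001], [1.0, -0.001, -0.0], [-0.0, -0.001, -1.0]]
wrist_force: [0.6, 0.1, -0.6]
opening: 21.4
finger_force: 20.0
```

```bash
python3 -m inch '[[[0.0003,0,0.004,0],[0.0003,0,0.012,0],[0.0003,0,0.02,0],[0.0003,0,0.028,0],[0.0003,0,0.036,0],[0.0003,0,0.042,0],[0.0003,0,0.048,0],[0.0003,0,0.048,0]]]';python3 -m inch '[[[0,0,0.004,0],[0,0,0.008,0],[0,0,0.0105,0],[0,0,0.0115,0],[0,0,0.0115,0]]]';python3 -m inch '[[[0,0,0.0005,0],[0,0,0.0015,0],[0,0,0.0018,0],[0,0,0.0018,0]]]'
```

```text
time_s: 49.7
position: [627.9, 61.1, 158.2]
tool_rot: [[0.001, 1.0, -0.001], [1.0, -0.001, 0.0], [0.0, -0.001, -1.0]]
wrist_force: [0.3, 0.4, -1.1]
opening: 21.2
finger_force: 20.0
time_s: 50.2
position: [628.3, 61.0, 147.6]
tool_rot: [[0.001, 1.0, -0.0], [1.0, -0.001, -0.0], [-0.0, -0.0, -1.0]]
wrist_force: [-0.7, 0.7, -0.7]
opening: 21.3
finger_force: 20.0
time_s: 50.6
position: [628.6, 61.0, 146.7]
tool_rot: [[0.001, 1.0, 0.001], [1.0, -0.001, -0.0], [-0.0, 0.001, -1.0]]
wrist_force: [-3.6, -0.5, 9.0]
opening: 21.2
finger_force: 20.0
```

```bash
python3 -m inch '[[[0,0,-0.001,0],[0,0,-0.001,0],[0,0,-0.001,0],[0,0,-0.001,0],[0,0,-0.001,0]]]' 0.04; python3 -m inch '[[[0,0,-0.02,0],[0,0,-0.04,0],[0,0,-0.055,0],[0.04,-0.012,-0.055,0],[0.085,-0.024,-0.055,0],[0.13,-0.036,-0.055,0],[0.175,-0.048,-0.055,0],[0.22,-0.06,-0.055,0]]]';python3 -m inch '[[[0.04,-0.012,0,0],[0.08,-0.026,0,0],[0.095,-0.03,0,0],[0.095,-0.03,0,0],[0.095,-0.03,0,0]]]'; python3 -m inch '[[[0,0,0,0],[0,0,0,0]]]'; python3 m.py green all
```

```text
time_s: 51.1
position: [628.3, 61.0, 146.8]
tool_rot: [[0.001, 1.0, -0.0], [1.0, -0.001, -0.0], [-0.0, -0.0, -1.0]]
wrist_force: [-0.2, -1.6, 0.5]
opening: 39.7
finger_force: 0.0
time_s: 51.9
position: [568.0, 282.8, 201.9]
tool_rot: [[0.002, 1.0, 0.0], [1.0, -0.002, 0.0], [0.0, 0.0, -1.0]]
wrist_force: [0.4, 0.6, -0.1]
opening: 39.8
finger_force: 0.0
time_s: 52.4
position: [539.0, 375.5, 201.7]
tool_rot: [[0.001, 1.0, -0.0], [1.0, -0.001, -0.001], [-0.001, -0.0, -1.0]]
wrist_force: [0.2, -0.8, -0.4]
opening: 39.6
finger_force: 0.0
time_s: 52.6
position: [539.3, 374.9, 201.9]
tool_rot: [[0.003, 1.0, -0.0], [1.0, -0.003, -0.0], [-0.0, -0.0, -1.0]]
wrist_force: [-0.5, 1.0, 0.1]
opening: 39.6
finger_force: 0.0
t 52.7 tcp [539.2 375.3 201.9] F [-1.  -0.   0.1] open 40.5
flask red top 28 [627.7 184.2] yr 30.0
flask yellow side 116 [645.6 -64. ] yr 26.0
flask green side 104 [625.9  60.9] yr 30.0
flask blue top 28 [ 648.8 -185.2] yr 30.0
flask blue side 91 [ 648.1 -186.7] yr 37.0
```

```bash
python3 -m inch '[[[0,-0.0005,0.04,0],[0,-0.0005,0.065,0],[0,-0.0005,0.08,0],[0,-0.0005,0.0865,0],[0,-0.0005,0.0865,0],[0,-0.0005,0.0865,0]]]'; python3 -m inch '[[[0,0,0,0],[0,0,0,0],[0,0,0,0],[0,0,0,0],[0,0,0,0]]]' 0.01 20
python3 -m inch '[[[0,0,-0.03,0],[0,0,-0.075,0],[0,0,-0.125,0],[-0.04,0.02,-0.125,0],[-0.08,0.04,-0.125,0],[-0.12,0.06,-0.125,0],[-0.16,0.08,-0.125,0],[-0.19,0.09,-0.125,0]]]'; python3 -m inch '[[[-0.003,0.001,0,0],[-0.003,0.001,0,0],[-0.003,0.001,0,0],[-0.003,0.001,0,0]]]'; python3 q.py red
```

```text
time_s: 53.3
position: [538.9, 376.5, 116.5]
tool_rot: [[0.002, 1.0, 0.001], [1.0, -0.002, 0.001], [0.001, 0.001, -1.0]]
wrist_force: [1.0, -0.3, 0.3]
opening: 39.9
finger_force: 0.0
time_s: 53.8
position: [538.6, 376.3, 116.0]
tool_rot: [[0.001, 1.0, 0.001], [1.0, -0.001, 0.0], [0.0, 0.001, -1.0]]
wrist_force: [-0.7, 0.1, 6.2]
opening: 21.4
finger_force: 20.0
time_s: 54.6
position: [629.2, 183.5, 240.4]
tool_rot: [[0.003, 1.0, 0.0], [1.0, -0.003, -0.0], [-0.0, 0.0, -1.0]]
wrist_force: [0.4, 0.6, 0.3]
opening: 21.5
finger_force: 20.0
time_s: 55.0
position: [628.5, 184.3, 240.4]
tool_rot: [[-0.0, 1.0, -0.0], [1.0, 0.0, 0.0], [0.0, -0.0, -1.0]]
wrist_force: [0.6, -0.8, -0.2]
opening: 21.1
finger_force: 20.0
t 55.1 tcp [628.6 184.1 240.4] F [ 0.2 -0.6 -1.6] open 21.2
stopper side 598 z98 118.5 enc [627.2 183.2] 23.4 wall [628.2 182.2] 216
probe side 151 z [219.5 247.4] wall [626.9 183.8] 101
```

```bash
python3 -m inch '[[[-0.0013,0.001,0.004,0],[-0.0013,0.001,0.008,0],[-0.0013,0.001,0.013,0],[-0.0013,0.001,0.013,0],[-0.0013,0.001,0.013,0]]]'; python3 q.py red; python3 -m inch '[[[0,0,0.003,0],[0,0,0.006,0],[0,0,0.009,0],[0,0,0.012,0],[0,0,0.015,0],[0,0,0.018,0],[0,0,0.02,0],[0,0,0.02,0]]]'
```

```text
time_s: 55.6
position: [629.9, 181.7, 227.1]
tool_rot: [[0.001, 1.0, -0.0], [1.0, -0.001, -0.0], [-0.0, -0.0, -1.0]]
wrist_force: [0.7, 0.0, -1.1]
opening: 21.5
finger_force: 20.0
t 55.7 tcp [630.1 181.7 227.5] F [ 0.3 -0.2 -0.8] open 21.4
stopper side 564 z98 118.6 enc [627.4 183.4] 23.8 wall [628.1 182.1] 209
probe side 151 z [206.4 234.8] wall [628.6 181.3] 98
time_s: 56.5
position: [629.9, 181.7, 207.0]
tool_rot: [[0.001, 1.0, -0.0], [1.0, -0.001, -0.0], [-0.0, -0.0, -1.0]]
wrist_force: [0.2, 0.5, -0.3]
opening: 21.8
finger_force: 20.0
```

```bash
python3 -m inch '[[[0.0007,-0.0003,0.004,0],[0.0007,-0.0003,0.012,0],[0.0007,-0.0003,0.02,0],[0.0007,-0.0003,0.028,0],[0.0007,-0.0003,0.036,0],[0.0007,-0.0003,0.042,0],[0.0007,-0.0003,0.048,0],[0.0007,-0.0003,0.048,0]]]';python3 -m inch '[[[0,0,0.004,0],[0,0,0.008,0],[0,0,0.0105,0],[0,0,0.0115,0],[0,0,0.0115,0]]]';python3 -m inch '[[[0,0,0.0005,0],[0,0,0.0015,0],[0,0,0.0018,0],[0,0,0.0018,0]]]'
```

```text
time_s: 57.3
position: [629.3, 182.4, 158.4]
tool_rot: [[0.001, 1.0, -0.001], [1.0, -0.001, -0.0], [-0.0, -0.001, -1.0]]
wrist_force: [-0.3, 0.3, 0.3]
opening: 21.1
finger_force: 20.0
time_s: 57.8
position: [629.6, 182.4, 147.8]
tool_rot: [[0.001, 1.0, -0.0], [1.0, -0.001, -0.0], [-0.0, -0.0, -1.0]]
wrist_force: [1.0, 0.4, -0.2]
opening: 21.5
finger_force: 20.0
time_s: 58.2
position: [629.9, 182.5, 147.0]
tool_rot: [[0.001, 1.0, 0.001], [1.0, -0.001, 0.0], [0.0, 0.001, -1.0]]
wrist_force: [-3.1, -0.5, 10.4]
opening: 21.0
finger_force: 20.0
```

```bash
python3 -m inch '[[[0,0,-0.001,0],[0,0,-0.001,0],[0,0,-0.001,0],[0,0,-0.001,0],[0,0,-0.001,0]]]' 0.04; python3 -m inch '[[[0,0,-0.02,0],[0,0,-0.04,0],[0,0,-0.055,0],[0,-0.045,-0.055,0],[0,-0.09,-0.055,0],[-0.02,-0.13,-0.055,0],[-0.06,-0.155,-0.055,0],[-0.105,-0.155,-0.055,0]]]';python3 -m inch '[[[-0.05,0,0,0],[-0.1,0,0,0],[-0.15,0,0,0],[-0.2,0,0,0],[-0.25,0,0,0],[-0.3,0,0,0],[-0.35,0,0,0],[-0.4,0,0,0]]]' 0; python3 -m inch '[[[-0.038,0,0,0],[-0.038,0,0,0],[-0.038,0,0,0],[-0.038,0,0,0],[-0.038,0,0,0]]]'; python3 m.py green all
```

```text
time_s: 58.7
position: [629.7, 182.4, 146.9]
tool_rot: [[0.001, 1.0, -0.0], [1.0, -0.001, -0.0], [-0.0, -0.0, -1.0]]
wrist_force: [-0.1, -0.4, 0.8]
opening: 39.8
finger_force: 0.0
time_s: 59.5
position: [471.0, 77.7, 202.1]
tool_rot: [[-0.001, 1.0, -0.002], [1.0, 0.001, 0.0], [0.0, -0.002, -1.0]]
wrist_force: [0.3, -0.4, 0.2]
opening: 40.1
finger_force: 0.0
time_s: 60.3
position: [473.5, -324.6, 202.2]
tool_rot: [[0.002, 1.0, 0.0], [1.0, -0.002, -0.0], [-0.0, 0.0, -1.0]]
wrist_force: [1.5, 0.4, -0.1]
opening: 0.6
finger_force: 0.0
time_s: 60.8
position: [474.1, -359.1, 202.2]
tool_rot: [[0.0, 1.0, -0.0], [1.0, -0.0, 0.0], [0.0, -0.0, -1.0]]
wrist_force: [0.3, -0.2, 0.5]
opening: 0.6
finger_force: 0.0
t 60.9 tcp [ 474.2 -359.4  202.3] F [-0.  -0.3  0.4] open 0.6
flask red top 29 [627.8 184.2] yr 30.0
flask red side 143 [627.8 182.1] yr 36.0
flask yellow side 113 [645.6 -64.2] yr 26.0
flask green top 13 [626.8  62.3] yr 22.0
flask green side 104 [626.1  61. ] yr 27.0
flask blue top 28 [ 648.8 -184.9] yr 30.0
flask blue side 91 [ 648.1 -186.8] yr 35.0
```

View pics/last_side.png

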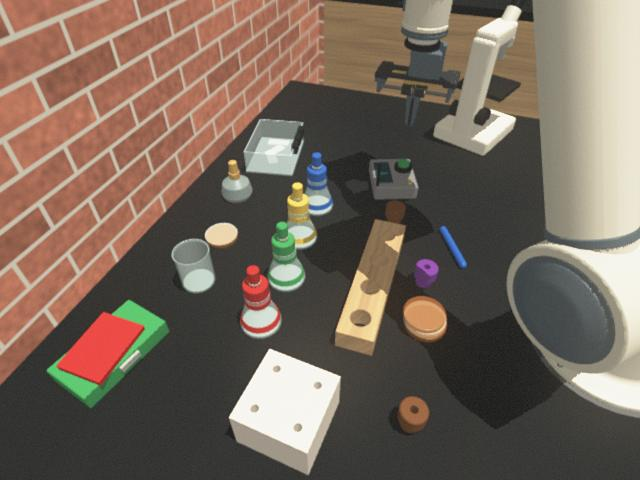

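View pics/last_top.png

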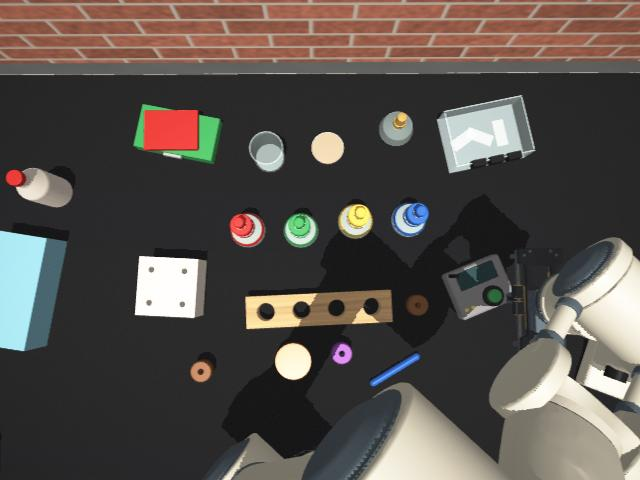

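All four flasks are fitted and upright: blue probe head (316,160), yellow (298,190), green (283,232), red (254,273). Both racks are empty, and the dish and beaker have not moved. Next I'll check head heights and come down over the button.

```bash
python3 - <<'E'
from h import *
I=look()
for c in H:
  for P,uv in blobs(I,'side',c,88,175,(560,720,-280,280)): print(c,len(P),'ztop',np.percentile(P[:,2],[50,98]).round(1),P[P[:,2]>130].mean(0).round(1))
E
python3 -m inch '[[[0,0,0.04,0],[0,0,0.08,0],[0,0,0.1,0],[0,0,0.112,0],[0,0,0.112,0],[0,0,0.112,0]]]'; python3 -m inch '[[[0,0,0.001,0],[0,0,0.002,0],[0,0,0.003,0],[0,0,0.004,0],[0,0,0.005,0],[0,0,0.006,0],[0,0,0.007,0],[0,0,0.007,0]]]'
```

```text
red 712 ztop [116.9 154.1] [625.7 186.5 146.4]
yellow 496 ztop [116.8 154. ] [644.  -59.1 145.6]
green 535 ztop [116.7 154. ] [624.7  65.8 146.1]
blue 391 ztop [116.7 154.2] [ 646.2 -181.1  145.3]
time_s: 61.6
position: [474.4, -360.6, 91.0]
tool_rot: [[0.001, 1.0, 0.001], [1.0, -0.001, -0.001], [-0.001, 0.001, -1.0]]
wrist_force: [-0.8, -0.7, 0.4]
opening: 0.6
finger_force: 0.0
time_s: 62.4
position: [474.2, -360.5, 83.1]
tool_rot: [[0.001, 1.0, 0.0], [1.0, -0.001, -0.0], [-0.0, 0.0, -1.0]]
wrist_force: [-0.0, -0.8, 4.1]
opening: 0.4
finger_force: 1.9
```

```bash
python3 -m inch '[[[0,0,0.001,0],[0,0,0.002,0],[0,0,0.003,0],[0,0,0.004,0],[0,0,0.005,0],[0,0,0.0055,0],[0,0,0.006,0],[0,0,0.006,0]]]'; python3 -m inch '[[[0,0,0.0005,0],[0,0,0.001,0],[0,0,0.001,0]]]'
```

```text
time_s: 63.2
position: [474.3, -360.7, 80.3]
tool_rot: [[0.001, 1.0, 0.002], [1.0, -0.001, -0.002], [-0.002, 0.002, -1.0]]
wrist_force: [-12.0, 9.6, 61.8]
opening: 0.5
finger_force: 31.2
time_s: 63.5
position: [474.4, -360.7, 80.1]
tool_rot: [[0.001, 1.0, 0.002], [1.0, -0.001, -0.002], [-0.002, 0.002, -1.0]]
wrist_force: [-15.0, 12.1, 76.4]
opening: 0.5
finger_force: 38.2
```

```bash
for i in 1 2 3 4 5; do python3 -m inch '[[[0,0,-0.002,0],[0,0,-0.002,0]]]' | grep -E 'position|wrist'; done; python3 -m inch '[[[0,0,-0.03,0],[0,0,-0.07,0],[0,0,-0.1,0],[0,0,-0.1,0],[0,-0,-0.1,0],[0,0,-0.1,0]]]'|head -2; python3 - <<'E'
from h import *
I=look()
for n in I:
  p,X=I[n]; m=(abs(X[...,0]-474)<45)&(abs(X[...,1]+360)<45)&(X[...,2]<75)
  r=np.hypot(X[...,0]-473,X[...,1]+360)
  for a,b in((0,8),(8,14),(15,19),(19,24),(24,32)):
    k=m&(r>=a)&(r<b); print(n,a,b,k.sum(),np.percentile(X[k][:,2],[10,50,90]).round(1) if k.sum() else '')
  t=cv2.imwrite('pics/b_%s.png'%n,p[...,::-1])
s=cv2.imread('pics/b_side.png')[135:215,350:450]; cv2.imwrite('pics/crop5.png',cv2.resize(s,(600,480),interpolation=cv2.INTER_CUBIC))
E
```

```text
position: [474.3, -360.6, 80.6]
wrist_force: [-8.3, 7.7, 49.4]
position: [474.2, -360.6, 81.0]
wrist_force: [-2.2, 1.6, 21.2]
position: [474.1, -360.5, 82.4]
wrist_force: [2.0, -0.9, 5.2]
position: [474.0, -360.4, 84.2]
wrist_force: [0.8, -2.2, 3.0]
position: [473.8, -360.2, 86.1]
wrist_force: [1.8, -1.2, 2.1]
time_s: 65.1
position: [473.3, -359.8, 184.8]
top 0 8 42 [59.6 62.  65. ]
top 8 14 103 [55.9 61.6 64. ]
top 15 19 76 [49.5 52.2 57.1]
top 19 24 150 [38.7 50.  54.2]
top 24 32 207 [37.1 39.7 42.5]
side 0 8 17 [62.6 64.  65.3]
side 8 14 60 [54.2 62.6 64.5]
side 15 19 44 [41.7 52.9 62.4]
side 19 24 96 [41.7 48.6 54. ]
side 24 32 70 [40.  41.7 43.2]
```

View pics/crop5.png

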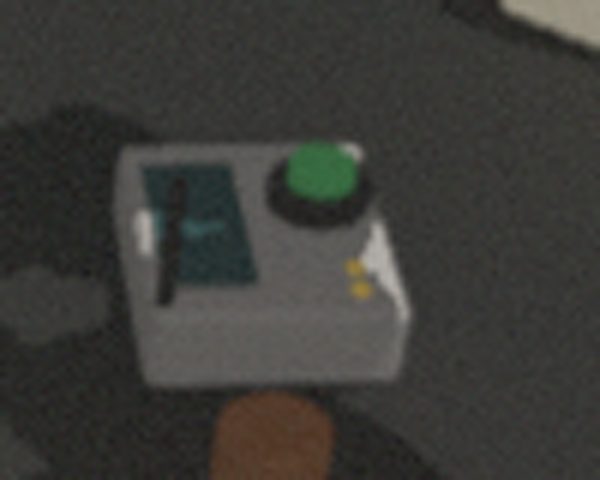

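The force passed 5 N after about 6 mm of travel and then met a hard stop, with the tips still above the surrounding ring. So the button went fully down, and it has sprung back. The arm is clear at z ≈ 185, touching nothing.

```bash
python3 m.py green all; python3 -c "
from station import manip
print(manip.job_done())"
```

```text
t 65.3 tcp [ 473.6 -360.1  185.1] F [ 0.3 -0.3 -0.3] open 0.3
flask red top 29 [627.9 184.3] yr 30.0
flask red side 137 [627.9 182.2] yr 35.0
flask yellow side 114 [645.7 -64.2] yr 29.0
flask green side 103 [626.   60.9] yr 29.0
flask blue top 28 [ 648.9 -185.2] yr 30.0
flask blue side 96 [ 648.2 -186.7] yr 35.0
the job is handed in; nothing more can be done
None
```

I fitted all four flasks with their own stoppers and probes, then pressed the start button fully down, and handed the job in at about 65 s; the hand-in gave no verdict back.

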